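# Restock the soap drawer from the deep kraft tubes

### The arm

A 6-joint arm with a two-finger parallel gripper is mounted at the origin on the work surface. World frame = base frame: x ahead of the robot, y to its left, z up, the work surface at z = 0. Lengths are in mm, angles in rad, forces in N, time in s.
With the tool pointing down it reaches from about 300 to 775 mm from the base axis. Payload 14.6 kg.
Tool frame: the origin (TCP) lies between the finger pads; the fingertips stand 8 mm ahead of it and the grasp point (between the pads) lies 11 mm behind it; x points along the fingers, y is the direction in which the jaws open and shut, and the axes are right-handed (so a half turn about x gives the same grasp; the last joint's range is limited). The gripper opens to 94 mm and grips with 3 to 60 N. Pads are 16 mm wide; open, the fingers measure 119 mm over their backs; the gripper's body (75 mm by 177 mm) begins 78 mm behind the grasp point.
Start: joints at [1.084, 0.3, 1.521, -0, 1.321, -0.067], TCP at [224.164, 502.235, 213.446] pointing down, gripper open.
Joint ranges: [-3.03, 3.03], [-0.79, 2.21], [0.23, 2.52], [-1.04, 4.18], [0, 3.07], [-2.55, 2.55]. Speed limits (rad/s): [2.22, 2.22, 2.57, 3.14, 3.14, 3.14].

### API

Orientations are given as [roll, pitch, yaw] about the fixed x, y, z axes, in that order (R = Rz(yaw) Ry(pitch) Rx(roll)).
In Python, from cell import telemetry, camera, calibration, order gives the robot as it stands.
- The arm moves only by the shell command python3 -m handwheel 'ROWS' [FORCE]. ROWS is JSON, a list of rows, each a list of 7 numbers: the turn, a rotation vector about the tool's x, y, z as a fraction of full scale, then the shift along the tool's x, y, z as a fraction of full scale, then the opening, from 0 (shut) to 1 (fully open). A call has 1 to 12 rows; each row is the pose to reach, as a shift and turn from the pose measured when the call began, along the tool's axes at that moment, turning the shorter way round; what a row does not reach only later rows make up. Full scale, the value 1, is 300 mm for a shift and pi rad for a turn. A row lasts 1/8 s, in which the tool goes at most 62.5 mm and 10.7 degrees, less where a joint would pass 70% of its speed; a pose out of reach is approached as far as the arm can. A call with a number of a shift or a turn outside -1 to 1 is refused whole. A call with a gripper value outside its range is refused whole. The fingers move at their own pace and stop on an object; FORCE is the grip in N (left out, the last holds). Time passes only in rows, so rows that repeat a pose let the fingers close. It gives the time, the measured TCP pose, the force and the opening at its end, in the units of the state.
- telemetry.read_state(): the state, without advancing time (a new reading comes with each control period).
- camera(name): name is "scene" or "top"; returns the picture (480x640x3 uint8, red, green, blue); there is no depth.
- calibration(name): a dict with "fov_y" (degrees; the focal length in pixels is half the picture's height over the tangent of half this angle, whatever the lens; pixels are square), "cx", "cy" (the principal point, pixels), "k1" (the pictures are not rectified: a ray, as slopes to the right and down, at radius r is drawn at 1 + k1 r^2 times it, then the intrinsics apply), "position" and "attitude" of the camera in the world. Camera axes: x right, y down, z forward; pixel columns grow to the right and rows downward; lengths in mm; the calibration is good to about 2 mm. A picture is of the moment at which its call begins. calibration takes no time and is no camera call.
- order.sign_off(): hands the job in, once; it reports no verdict.
The state is a dict: "clock": time; "joints": joint angles; "qd": joint speeds; "effort": joint torques, N m; "eef_pos": TCP position; "eef_rot": TCP orientation; "wrist_force": force on the tool from outside, world axes, zero at the start; "moment": the same for the moment, N m; "finger_gap": finger opening in mm.
Only numpy, scipy, OpenCV 4.12 (cv2) and the standard library are available. Lean on these libraries where they do the work, as an engineer would, in place of code of your own. Each camera call takes 0.05 s, during which the arm holds its last target.

### The job

Pull the cabinet's drawer right out and collect every soap bar, the ones lying at the bottom of the deep kraft tubes as well as the one left on top of the cabinet; a tube may be empty. Lay each bar flat and lengthways in a pocket of its own in the drawer, down on the pocket's floor, then push the drawer fully shut. Leave the bottle, the tin and the candle jar where they stand.

Things in the scene. Friction and masses are not known exactly. Their poses are not given: they have to be found in the camera images.
- stand: dark wood plinth 224 x 224 x 22 mm, fixed to the counter, with four open-topped kraft card tubes standing on it in a 2 x 2 block. Origin: centre of its underside, on the counter; z up
- tube0 (a point): centre of the inner floor of kraft tube 0 of the stand. Each tube is round, 94 mm inside diameter, 4 mm wall, 72 mm deep; its floor is 22 mm and its rim 94 mm above the counter; neighbouring tube axes are 108 mm apart. A tube holds one soap bar lying on its floor, at any angle, or is empty
- tube1 (a point): centre of the inner floor of kraft tube 1 of the stand. Each tube is round, 94 mm inside diameter, 4 mm wall, 72 mm deep; its floor is 22 mm and its rim 94 mm above the counter; neighbouring tube axes are 108 mm apart. A tube holds one soap bar lying on its floor, at any angle, or is empty
- tube2 (a point): centre of the inner floor of kraft tube 2 of the stand. Each tube is round, 94 mm inside diameter, 4 mm wall, 72 mm deep; its floor is 22 mm and its rim 94 mm above the counter; neighbouring tube axes are 108 mm apart. A tube holds one soap bar lying on its floor, at any angle, or is empty
- tube3 (a point): centre of the inner floor of kraft tube 3 of the stand. Each tube is round, 94 mm inside diameter, 4 mm wall, 72 mm deep; its floor is 22 mm and its rim 94 mm above the counter; neighbouring tube axes are 108 mm apart. A tube holds one soap bar lying on its floor, at any angle, or is empty
- cabinet: low white cabinet fixed to the counter, 160 mm deep (its x), 308 mm wide (its y), 70 mm high, flat top, with one navy drawer in front. Origin: on the counter straight under the brass handle of the shut drawer; its front face stands 40 mm further along its x axis, which points from the handle into the cabinet
- drawer (a joint): how far the drawer is pulled out, m: 0 = fully shut, 0.095 = fully out (stop). It slides along the cabinet's -x, takes about 2 N and stays where it is left. Inside its 12 mm front panel (top 58 mm above the counter) lies a flat dark insert, top 30 mm above the counter, with five pockets that begin 6 mm behind the panel; shut, there are 38 mm of free height over the pocket floors
- handle (a point): middle of the drawer's brass bar handle: a level round bar 10 mm thick and 80 mm between its two stems, along the cabinet's y, 45 mm above the counter, its axis 40 mm in front of the drawer's face (35 mm free gap). Moves with the drawer
- pocket0 (a point): centre of the floor of pocket 0 in the drawer, 22 mm above the counter; moves with the drawer. A pale-floored rectangular recess 62 mm (its x, the drawer's sliding direction) by 34 mm (its y) and 8 mm deep in a dark insert; five pockets side by side at 58 mm spacing, pocket 0 at the cabinet's +y end.
- pocket1 (a point): centre of the floor of pocket 1 in the drawer, 22 mm above the counter; moves with the drawer. A pale-floored rectangular recess 62 mm (its x, the drawer's sliding direction) by 34 mm (its y) and 8 mm deep in a dark insert; five pockets side by side at 58 mm spacing, pocket 0 at the cabinet's +y end.
- pocket2 (a point): centre of the floor of pocket 2 in the drawer, 22 mm above the counter; moves with the drawer. A pale-floored rectangular recess 62 mm (its x, the drawer's sliding direction) by 34 mm (its y) and 8 mm deep in a dark insert; five pockets side by side at 58 mm spacing, pocket 0 at the cabinet's +y end.
- pocket3 (a point): centre of the floor of pocket 3 in the drawer, 22 mm above the counter; moves with the drawer. A pale-floored rectangular recess 62 mm (its x, the drawer's sliding direction) by 34 mm (its y) and 8 mm deep in a dark insert; five pockets side by side at 58 mm spacing, pocket 0 at the cabinet's +y end.
- pocket4 (a point): centre of the floor of pocket 4 in the drawer, 22 mm above the counter; moves with the drawer. A pale-floored rectangular recess 62 mm (its x, the drawer's sliding direction) by 34 mm (its y) and 8 mm deep in a dark insert; five pockets side by side at 58 mm spacing, pocket 0 at the cabinet's +y end.
- bar_white: hard white soap bar, 54 mm long (its x), 26 x 26 mm across, 60 g, with a dark paper band round its middle; any of its four long sides may be down. Origin: its centre. Starts on the floor of one of the tubes, or is absent
- bar_pink: hard pink soap bar, 54 mm long (its x), 26 x 26 mm across, 60 g, with a kraft paper band round its middle; any of its four long sides may be down. Origin: its centre. Starts on the floor of one of the tubes, or is absent
- bar_green: hard green soap bar, 54 mm long (its x), 26 x 26 mm across, 60 g, with a kraft paper band round its middle; any of its four long sides may be down. Origin: its centre. Starts on the floor of one of the tubes, or is absent
- bar_blue: hard blue soap bar, 54 mm long (its x), 26 x 26 mm across, 60 g, with a kraft paper band round its middle; any of its four long sides may be down. Origin: its centre. Starts on the floor of one of the tubes, or is absent
- bar_yellow: hard yellow soap bar, 54 mm long (its x), 26 x 26 mm across, 60 g, with a kraft paper band round its middle; any of its four long sides may be down. Origin: its centre. Starts on top of the cabinet
- amber_bottle: bystander: amber bottle with black cap, 54 mm diameter, 130 mm tall, origin under its base
- candle_tin: bystander: white round tin, 72 mm diameter, 75 mm tall, origin under its base
- candle_jar: bystander: white candle jar with wooden lid, 76 mm diameter, 80 mm tall, origin under its base
Mind the look-alikes: they are no part of the job. Of the things that look like the bar_yellow, the middle-sized one is meant. Of the things that look like the bar_pink, the smaller one is meant.

How it is judged (in metres and radians):
On the way, in this order (a step that is already met when the one before it is completed fails the run):
1. the drawer is pulled out to within 10 mm of its stop (value of joint drawer above 0.085 m), for 0.2 s.
2. every bar lies in a pocket, with the drawer still out by more than 50 mm and the bars let go ((distance between bar_white and pocket0 below 0.0165 m or distance between bar_white and pocket1 below 0.0165 m or distance between bar_white and pocket2 below 0.0165 m or distance between bar_white and pocket3 below 0.0165 m or distance between bar_white and pocket4 below 0.0165 m) and angle between the x axis of each of bar_white, bar_pink, bar_green, bar_blue, bar_yellow and the x axis of pocket0, either way round below 0.2 rad and (distance between bar_pink and pocket0 below 0.0165 m or distance between bar_pink and pocket1 below 0.0165 m or distance between bar_pink and pocket2 below 0.0165 m or distance between bar_pink and pocket3 below 0.0165 m or distance between bar_pink and pocket4 below 0.0165 m) and (distance between bar_green and pocket0 below 0.0165 m or distance between bar_green and pocket1 below 0.0165 m or distance between bar_green and pocket2 below 0.0165 m or distance between bar_green and pocket3 below 0.0165 m or distance between bar_green and pocket4 below 0.0165 m) and (distance between bar_blue and pocket0 below 0.0165 m or distance between bar_blue and pocket1 below 0.0165 m or distance between bar_blue and pocket2 below 0.0165 m or distance between bar_blue and pocket3 below 0.0165 m or distance between bar_blue and pocket4 below 0.0165 m) and (distance between bar_yellow and pocket0 below 0.0165 m or distance between bar_yellow and pocket1 below 0.0165 m or distance between bar_yellow and pocket2 below 0.0165 m or distance between bar_yellow and pocket3 below 0.0165 m or distance between bar_yellow and pocket4 below 0.0165 m) and value of joint drawer above 0.05 m and contact force between each of bar_white, bar_pink, bar_green, bar_blue, bar_yellow and the fingers below 0.1 N), for 0.2 s.
At the end, for the whole second after the job is handed in: Every bar present lies on the floor of a pocket, one to a pocket: its centre within 16.5 mm of the centre of the pocket floor (13 mm when perfectly laid), its length within 0.2 rad of the pocket's, at rest; the drawer is shut to within 6 mm ((distance between bar_white and pocket0 below 0.0165 m or distance between bar_white and pocket1 below 0.0165 m or distance between bar_white and pocket2 below 0.0165 m or distance between bar_white and pocket3 below 0.0165 m or distance between bar_white and pocket4 below 0.0165 m) and angle between the x axis of each of bar_white, bar_pink, bar_green, bar_blue, bar_yellow and the x axis of pocket0, either way round below 0.2 rad and (distance between bar_pink and pocket0 below 0.0165 m or distance between bar_pink and pocket1 below 0.0165 m or distance between bar_pink and pocket2 below 0.0165 m or distance between bar_pink and pocket3 below 0.0165 m or distance between bar_pink and pocket4 below 0.0165 m) and (distance between bar_green and pocket0 below 0.0165 m or distance between bar_green and pocket1 below 0.0165 m or distance between bar_green and pocket2 below 0.0165 m or distance between bar_green and pocket3 below 0.0165 m or distance between bar_green and pocket4 below 0.0165 m) and (distance between bar_blue and pocket0 below 0.0165 m or distance between bar_blue and pocket1 below 0.0165 m or distance between bar_blue and pocket2 below 0.0165 m or distance between bar_blue and pocket3 below 0.0165 m or distance between bar_blue and pocket4 below 0.0165 m) and (distance between bar_yellow and pocket0 below 0.0165 m or distance between bar_yellow and pocket1 below 0.0165 m or distance between bar_yellow and pocket2 below 0.0165 m or distance between bar_yellow and pocket3 below 0.0165 m or distance between bar_yellow and pocket4 below 0.0165 m) and value of joint drawer below 0.006 m and linear speed of each of bar_white, bar_pink, bar_green, bar_blue, bar_yellow below 0.02 m/s); the robot touches nothing.
It fails at once if the amber bottle is moved more than 30 mm or tipped over (distance of amber_bottle from where it was at the start of the episode above 0.03 m or angle between amber_bottle's own z axis and vertical above 0.5 rad).
It fails at once if the candle tin is moved more than 30 mm or tipped over (distance of candle_tin from where it was at the start of the episode above 0.03 m or angle between candle_tin's own z axis and vertical above 0.5 rad).
It fails at once if the candle jar is moved more than 30 mm or tipped over (distance of candle_jar from where it was at the start of the episode above 0.03 m or angle between candle_jar's own z axis and vertical above 0.5 rad).
Of bar_white, bar_pink, bar_green, bar_blue only 3 to 4 are there at a start; the rules pass over those that are not, and their reading is None.
At some moment in a run one of bar_yellow may be knocked a few centimetres aside while the robot is not near it.
Once in a run the grip may slacken for a moment while it holds something.
It also fails if it takes over 210 s, if anything falls off the work surface, if the arm or the gripper's body presses on something with over 40 N, if the wrist force passes 120 N, or if a joint passes its speed limit or range.

## Working session

There is one attempt and no reset: what is moved stays moved. The work goes in short steps, Python scripts to look and compute and a shell command to move; the robot and the scene stay as the last step left them, time stands still between calls to the robot, and variables do not carry over. Pictures are saved under pics/ and viewed, and the job is handed in when it is done.

```bash
mkdir -p pics; ls; python3 - <<'E'
from cell import telemetry,camera,calibration,order
import cv2
print(telemetry.read_state())
for n in("scene","top"):
    print(n,calibration(n)); cv2.imwrite(f"pics/{n}0.png",camera(n)[:,:,::-1])
E
```

```text
pics
{'clock': 0.0, 'joints': array([ 1.08446198e+00,  3.00481815e-01,  1.52158813e+00,  5.54735093e-05,
        1.32069259e+00, -6.65726359e-02]), 'qd': array([-1.60947358e-03, -8.19706628e-04,  7.01279514e-05, -1.07901339e-04,
        2.29991243e-03, -1.25769361e-03]), 'effort': array([-3.63433232e-03, -5.31800151e+01, -3.52734053e+01,  7.06392643e-02,
        2.44160666e-02, -6.64644745e-05]), 'eef_pos': array([224.00559613, 502.03796984, 212.87746667]), 'eef_rot': array([-1.68326576,  1.56962521, -2.10304124]), 'wrist_force': array([-0.68414166,  0.27913099,  1.10509942]), 'moment': array([0.02858901, 0.04737583, 0.01842775]), 'finger_gap': 94.21432040896313}
scene {'fov_y': 45.36770869221251, 'cx': 312.5791810324936, 'cy': 231.14667117270585, 'k1': 0.0618742503181073, 'position': array([1037.5192644 ,  535.19508128, 1265.4069985 ]), 'attitude': array([-2.58995885, -0.00591038,  2.47382691])}
top {'fov_y': 55.88274782212251, 'cx': 321.4859870007361, 'cy': 238.73755593354755, 'k1': 0.000662691775834439, 'position': array([ 4.06429621e+02, -6.20517258e-01,  1.37949239e+03]), 'attitude': array([-3.01014821, -0.01082193, -1.55635692])}
```

View pics/scene0.png

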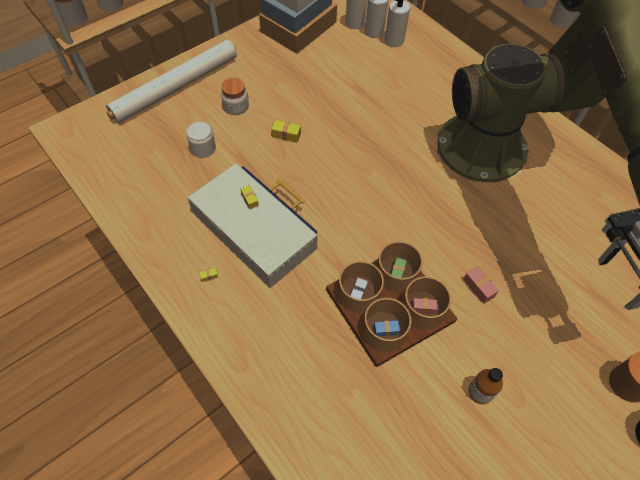

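View pics/top0.png

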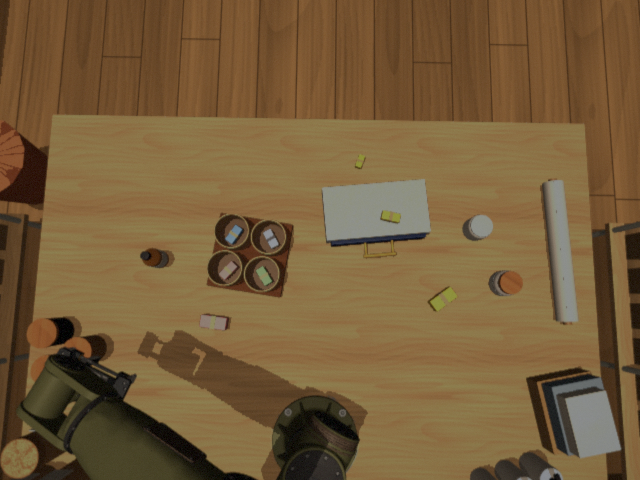

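The top view shows all four tubes filled: blue (234,234), white (270,238), pink (229,270) and green (264,275). Yellow candidates are (360,161), (391,216) and (442,299). Pink candidates are (229,270) and (214,322).

Next I'll measure them and confirm in a crop.

```bash
cat > h.py <<'E'
import numpy as np, cv2
from scipy.spatial.transform import Rotation as Ro
from cell import telemetry,camera,calibration,order
def K(n):
    c=calibration(n); f=240/np.tan(np.radians(c["fov_y"]/2)); return c,f,Ro.from_euler('xyz',c["attitude"]).as_matrix()
def ray(n,uv):
    c,f,R=K(n); d=np.array([(uv[0]-c["cx"])/f,(uv[1]-c["cy"])/f]); s=d.copy()
    for _ in range(30): s=d/(1+c["k1"]*(s@s))
    return c["position"],R@np.array([s[0],s[1],1])
def onz(n,uv,z):
    p,d=ray(n,uv); return p+d*(z-p[2])/d[2]
def proj(n,P):
    c,f,R=K(n); q=R.T@(np.asarray(P,float)-c["position"]); s=q[:2]/q[2]; s=s*(1+c["k1"]*(s@s)); return s*f+[c["cx"],c["cy"]]
def crop(n,img,cx,cy,w,h,k,fn):
    x0=int(max(cx-w//2,0));y0=int(max(cy-h//2,0)); a=img[y0:y0+h,x0:x0+w]
    cv2.imwrite(fn,cv2.resize(a,None,fx=k,fy=k,interpolation=cv2.INTER_CUBIC)[:,:,::-1]); print("crop origin",x0,y0,"scale",k)
def blob(img,lo,hi,box,z,n,show=True):
    """box x0,y0,x1,y1; hsv range; returns min-area rect of hull on plane z"""
    x0,y0,x1,y1=box; hsv=cv2.cvtColor(img,cv2.COLOR_RGB2HSV)[y0:y1,x0:x1]
    m=cv2.inRange(hsv,np.array(lo),np.array(hi)); cs,_=cv2.findContours(m,cv2.RETR_EXTERNAL,cv2.CHAIN_APPROX_NONE)
    pts=np.vstack([c for c in cs if cv2.contourArea(c)>8]).reshape(-1,2)+[x0,y0]
    W=np.array([onz(n,p,z)[:2] for p in pts],np.float32)
    r=cv2.minAreaRect(W); bx=cv2.boxPoints(r); e=[bx[1]-bx[0],bx[2]-bx[1]]; L=max(e,key=np.linalg.norm)
    print(n,"pix",pts.mean(0).round(1),"xy",np.round(r[0],1),"size",np.round(sorted(r[1]),1),"yaw",round(np.degrees(np.arctan2(L[1],L[0]))%180,1))
    return r
E
python3 - <<'E'
from h import *
t=cv2.imread("pics/top0.png")[:,:,::-1]; s=cv2.imread("pics/scene0.png")[:,:,::-1]
crop("top",t,250,270,110,150,5,"pics/c1.png")
crop("top",t,395,230,150,160,5,"pics/c2.png")
crop("scene",s,250,210,150,110,5,"pics/c3.png")
crop("scene",s,410,300,180,120,4,"pics/c4.png")
for p in [(360,161),(391,216),(442,299)]: print(onz("top",p,26))
E
```

```text
crop origin 195 195 scale 5
crop origin 320 150 scale 5
crop origin 175 155 scale 5
crop origin 320 240 scale 4
[ 829.76785353 -128.19984523   26.        ]
[ 658.70813432 -223.16986513   26.        ]
[ 410.52867532 -373.6205572    26.        ]
```

View pics/c1.png

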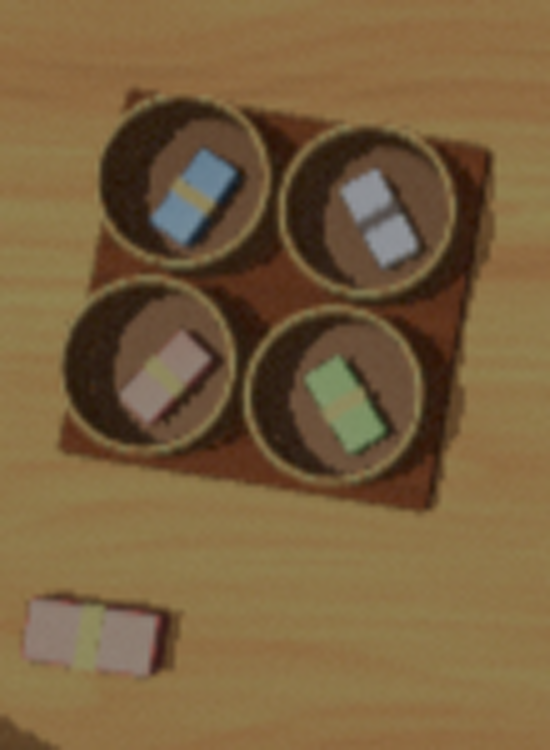

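View pics/c2.png

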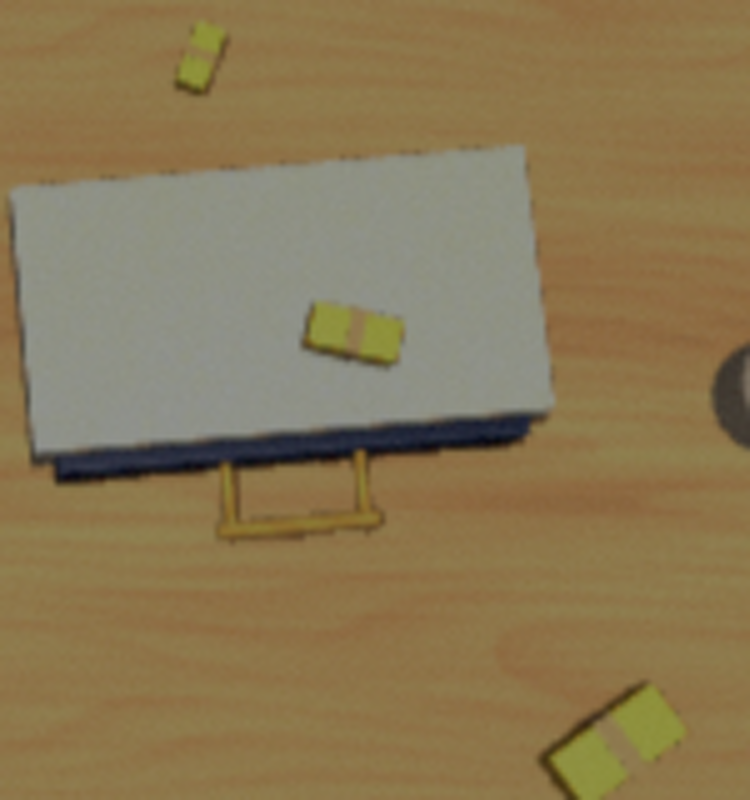

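View pics/c3.png

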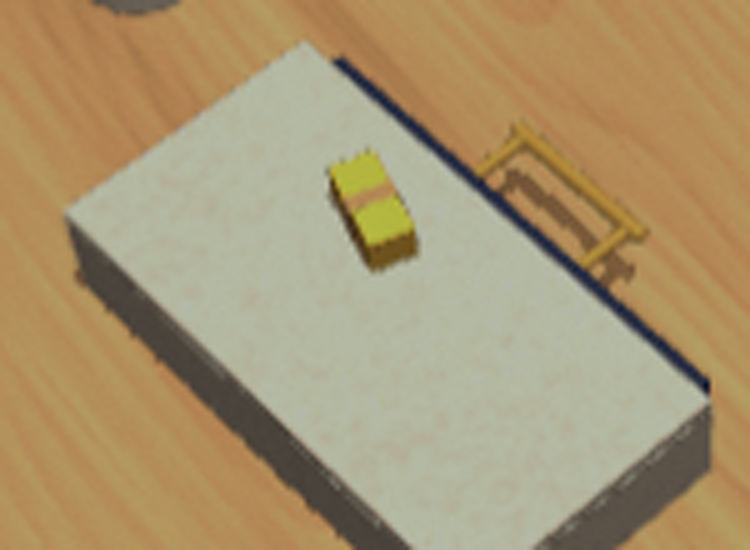

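View pics/c4.png

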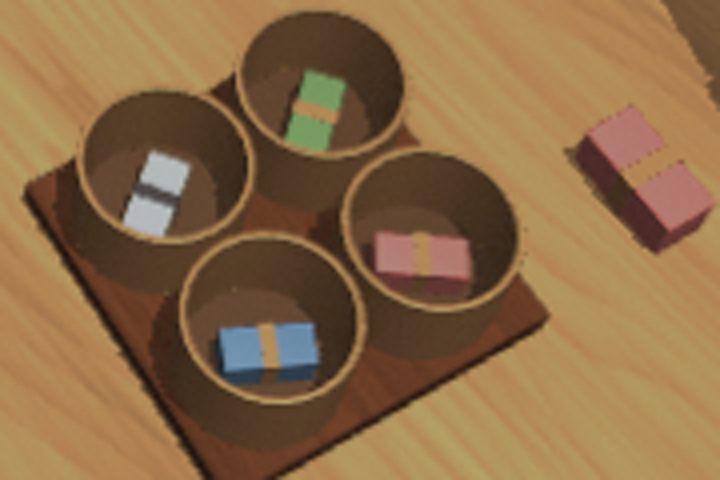

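The crops confirm the choices. The middle-sized yellow is the one on the cabinet at (391,216): the one at (360,161) is smaller and the one at (442,299) larger. The smaller pink is the one in the tube at (229,270), and the one at (214,322) is larger. Next: tube rims, cabinet and bars in both views.

```bash
cat >> h.py <<'E'
BAR=dict(blue=((95,70,30),(125,255,255)),green=((40,60,40),(85,255,255)),white=((0,0,95),(179,60,255)),pink=((0,40,60),(179,255,255)),yellow=((24,120,60),(36,255,255)))
E
python3 - <<'E'
from h import *
t=cv2.imread("pics/top0.png")[:,:,::-1]; s=cv2.imread("pics/scene0.png")[:,:,::-1]
hs=cv2.cvtColor(t,cv2.COLOR_RGB2HSV); hq=cv2.cvtColor(s,cv2.COLOR_RGB2HSV)
for nm,p,q in [("blue",(233,229),(380,327)),("white",(267,234),(356,292)),("pink",(225,272),(417,303)),("green",(261,269),(397,273)),("yel",(382,214),(247,190)),("floor",(260,280),(415,290)),("rimish",(231,216),(360,267)),("cab",(350,210),(270,235)),("navy",(350,240),(0,0)),("brass",(380,256),(0,0)),("wood",(300,300),(300,200))]:
    print(nm,hs[p[1],p[0]],hq[q[1],q[0]])
# cabinet white top
for n,h,box,sd in (("top",hs,(310,170,440,260),(350,210)),("scene",hq,(180,155,330,290),(270,235))):
    m=cv2.inRange(h,np.array((0,0,85)),np.array((179,70,255)))
    z=np.zeros_like(m); x0,y0,x1,y1=box; z[y0:y1,x0:x1]=m[y0:y1,x0:x1]
    z=cv2.morphologyEx(z,cv2.MORPH_CLOSE,np.ones((3,3)))
    c=max(cv2.findContours(z,0,1)[0],key=cv2.contourArea).reshape(-1,2)
    W=np.array([onz(n,p,70)[:2] for p in c],np.float32); r=cv2.minAreaRect(W); print(n,"cab",r,cv2.boxPoints(r).round(1).tolist())
E
```

```text
blue [103  71 143] [104  91 173]
white [109  14 151] [ 99  10 187]
pink [ 12  52 143] [  5  92 180]
green [ 44  79 145] [ 48  95 155]
yel [ 29 156 132] [ 31 169 181]
floor [ 16 107 110] [ 14 139  88]
rimish [ 13 138  50] [ 14 138  85]
cab [ 39  23 145] [ 34  34 181]
navy [114  88  55] [ 15 121 118]
brass [ 18 159 104] [ 15 121 118]
wood [ 19 125 141] [ 19 171 164]
top cab ((669.7991333007812, -170.3300018310547), (161.20645141601562, 308.22418212890625), 5.8083648681640625) [[574.0, -25.200000762939453], [605.2000122070312, -331.79998779296875], [765.5999755859375, -315.5], [734.4000244140625, -8.899999618530273]]
scene cab ((671.4808959960938, -155.53045654296875), (181.10821533203125, 333.8548889160156), 5.505255222320557) [[565.2999877929688, 1.899999976158142], [597.4000244140625, -330.3999938964844], [777.5999755859375, -313.0], [745.5999755859375, 19.299999237060547]]
```

```bash
cat >> h.py <<'E'
BAR=dict(blue=((95,50,60),(125,255,255)),green=((36,55,110),(85,255,255)),white=((0,0,110),(179,45,255)),pink=((0,35,118),(13,90,255)),yellow=((26,125,80),(36,255,255)))
TB=dict(blue=(218,215,250,252),white=(253,220,288,256),pink=(212,250,243,286),green=(248,257,282,292),yellow=(370,200,412,232))
E
python3 - <<'E'
from h import *
t=cv2.imread("pics/top0.png")[:,:,::-1]
for k in BAR: print(k,end=' '); blob(t,*BAR[k],TB[k],96 if k=="yellow" else 48,"top")
# stand dark-red wood outline
hs=cv2.cvtColor(t,cv2.COLOR_RGB2HSV)
m=cv2.inRange(hs,np.array((0,100,0)),np.array((14,255,255)));
z=np.zeros_like(m); z[205:300,200:300]=m[205:300,200:300]
z=cv2.morphologyEx(z,cv2.MORPH_CLOSE,np.ones((7,7)))
c=max(cv2.findContours(z,0,1)[0],key=cv2.contourArea).reshape(-1,2)
r=cv2.minAreaRect(np.array([onz("top",p,22)[:2] for p in c],np.float32)); print("stand",r)
m=cv2.inRange(hs,np.array((14,130,40)),np.array((24,255,140)))
crop("top",np.dstack([z]*3),250,255,110,110,5,"pics/m.png")
# tube centres by hand from crop 5x c1 (rim outer circle z=94)
for nm,(x,y) in dict(blue=(185,181),white=(369,212),pink=(150,364),green=(335,394)).items():
    p=[195+(x+.5)/5-.5,195+(y+.5)/5-.5]; print(nm,"tube",onz("top",p,94).round(1))
for x,y in((221,535),(380,517)):
    print("handle end",onz("top",[320+(x+.5)/5-.5,150+(y+.5)/5-.5],45).round(1))
E
```

```text
blue top pix [233.5 233.9] xy [592.9 248.1] size [25.9 53.3] yaw 147.2
green top pix [263.4 275.3] xy [471.7 156.3] size [23.9 51.6] yaw 32.6
white top pix [270.2 238. ] xy [582.2 139.4] size [24.7 52.7] yaw 30.2
pink top pix [227.5 270. ] xy [485.8 262. ] size [23.1 51.2] yaw 136.7
yellow top pix [390.6 216.2] xy [ 644.4 -210.2] size [24.4 50.8] yaw 78.6
stand ((535.9652709960938, 201.83367919921875), (233.21295166015625, 222.19114685058594), 81.69991302490234)
crop origin 195 200 scale 5
blue tube [595.4 245.9  94. ]
white tube [579.2 140.   94. ]
pink tube [490.2 261.4  94. ]
green tube [474.8 156.1  94. ]
handle end [ 531.7 -138.6   45. ]
handle end [ 543.9 -233.1   45. ]
```

```bash
cat >> h.py <<'E'
def go(x,y,z,jawdeg):
    """print shift/turn fractions from the measured pose to TCP x,y,z, tool down, jaw axis at jawdeg (mod 180)"""
    s=telemetry.read_state(); R=Ro.from_euler('xyz',s["eef_rot"]); p=s["eef_pos"]
    cur=np.degrees(np.arctan2(*R.as_matrix()[[1,0],[1,1]]))
    for o in(0,180):
        a=np.radians(jawdeg+o); X=np.array([0,0,-1.]);Y=np.array([np.cos(a),np.sin(a),0]); T=np.column_stack([X,Y,np.cross(X,Y)])
        rv=(R.inv()*Ro.from_matrix(T)).as_rotvec(); d=R.inv().apply(np.array([x,y,z])-p)
        print("turn",(rv/np.pi).round(4),"deg",round(np.degrees(np.linalg.norm(rv))),"shift",(d/300).round(4))
    print("t",round(s["clock"],2),"pos",p.round(1),"jaw",round(cur,1),"j6",s["joints"][5].round(2),"gap",s["finger_gap"].round(1),"F",s["wrist_force"].round(1))
E
python3 -c "
from h import *
go(538,-184.5,200,5.8)"
```

```text
turn [3.341e-01 1.000e-04 3.000e-04] deg 60 shift [ 0.0447 -1.6632  1.8884]
turn [-6.659e-01 -3.000e-04  2.000e-04] deg 120 shift [ 0.0447 -1.6632  1.8884]Traceback (most recent call last):
  File "<string>", line 3, in <module>
    go(538,-184.5,200,5.8)
    ~~^^^^^^^^^^^^^^^^^^^^
  File "h.py", line 37, in go
    print("t",round(s["clock"],2),"pos",p.round(1),"jaw",round(cur,1),"j6",s["joints"][5].round(2),"gap",s["finger_gap"].round(1),"F",s["wrist_force"].round(1))
                                                                                                         ^^^^^^^^^^^^^^^^^^^^^
AttributeError: 'float' object has no attribute 'round'
```

```bash
sed -i 's/s\["finger_gap"\].round(1)/round(float(s["finger_gap"]),1)/' h.py
python3 -m handwheel '[[0.05,0,0,0.0,-0.2,0.22,1],[0.1,0,0,0,-0.4,0.45,1],[0.15,0,0,0,-0.6,0.7,1],[0.2,0,0,0,-0.8,0.9,1],[0.2,0,0,0,-0.8,0.9,1],[0.2,0,0,0,-0.8,0.9,1],[0.2,0,0,0,-0.8,0.9,1]]' 20
python3 -c "
from h import *
go(538,-184.5,200,5.8)"
```

```text
clock: 0.98
eef_pos: [373.6, 170.6, 213.1]
eef_rot: [-0.989, 1.57, -2.041]
wrist_force: [-1.1, 0.4, -0.8]
finger_gap: 93.8
turn [0.1328 0.0003 0.0003] deg 24 shift [ 0.0447 -0.1102  1.2997]
turn [-8.672e-01 -4.000e-04  4.000e-04] deg 156 shift [ 0.0447 -0.1102  1.2997]
t 0.97 pos [373.6 170.6 213.1] jaw 29.7 j6 -0.18 gap 93.8 F [-1.1  0.4 -0.8]
```

```bash

python3 -m handwheel '[[0.05,0,0,0.0,0,0.2,0.4],[0.1,0,0,0,-0.03,0.4,0.4],[0.133,0,0,0,-0.06,0.6,0.4],[0.133,0,0,0,-0.08,0.8,0.4],[0.133,0,0,0.04,-0.1,1,0.4],[0.133,0,0,0.04,-0.1,1,0.4],[0.133,0,0,0.04,-0.1,1,0.4],[0.133,0,0,0.04,-0.1,1,0.4]]' 20
python3 -c "
from h import *
go(538,-184.5,100,5.8)"
```

```text
clock: 1.98
eef_pos: [496.1, -103.5, 201.7]
eef_rot: [-0.148, 1.57, -1.617]
wrist_force: [-0.0, 0.2, 0.1]
finger_gap: 38.0
turn [0.0003 0.0004 0.0001] deg 0 shift [0.3394 0.1114 0.2825]
turn [-9.997e-01 -1.000e-04  6.000e-04] deg 180 shift [0.3394 0.1114 0.2825]
t 1.98 pos [ 496.1 -103.5  201.7] jaw 5.9 j6 -0.38 gap 38.0 F [-0.   0.2  0.1]
```

```bash

python3 -m handwheel '[[0,0,0,0.1,0.05,0.15,0.33],[0,0,0,0.2,0.111,0.283,0.33],[0,0,0,0.34,0.111,0.283,0.33],[0,0,0,0.34,0.111,0.283,0.33],[0,0,0,0.34,0.111,0.283,0.33]]' 20
python3 - <<'E'
from h import *
go(538,-184.5,34,5.8)
t=camera("top"); s=camera("scene")
print(proj("top",[538,-184.5,92]),proj("scene",[538,-184.5,92]))
crop("top",t,380,250,100,80,6,"pics/d1.png"); crop("scene",s,285,185,100,80,6,"pics/d2.png")
E
```

```text
clock: 2.6
eef_pos: [538.6, -184.0, 101.9]
eef_rot: [0.694, 1.568, -0.773]
wrist_force: [0.1, -0.1, 0.1]
finger_gap: 31.1
turn [ 0.0007  0.0007 -0.0006] deg 0 shift [ 0.2263 -0.0027  0.001 ]
turn [-9.993e-01  9.000e-04  1.100e-03] deg 180 shift [ 0.2263 -0.0027  0.001 ]
t 2.6 pos [ 538.6 -184.   101.9] jaw 5.9 j6 -0.5 gap 31.1 F [ 0.1 -0.1  0.1]
[381.51247091 253.13511212] [288.78018172 179.9187849 ]
crop origin 330 210 scale 6
crop origin 235 145 scale 6
```

View pics/d1.png

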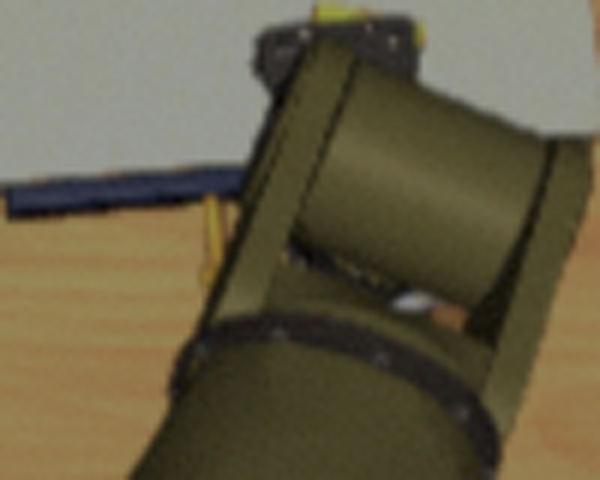

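View pics/d2.png

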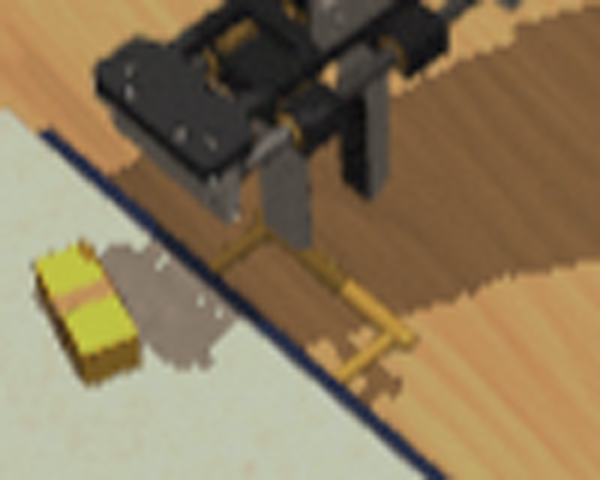

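The scene crop shows the fingers on either side of the handle bar, clear of the yellow bar. I'll descend and grip.

```bash

python3 -m handwheel '[[0,0,0,0.08,-0.002,0,0.33],[0,0,0,0.16,-0.002,0,0.33],[0,0,0,0.226,-0.002,0,0.33],[0,0,0,0.226,-0.002,0,0.33],[0,0,0,0.226,-0.002,0,0.0],[0,0,0,0.226,-0.002,0,0.0],[0,0,0,0.226,-0.002,0,0.0],[0,0,0,0.226,-0.002,0,0.0]]' 20
python3 - <<'E'
from h import *
go(538-98*.995,-184.5-98*.101,34,5.8)
E
```

```text
clock: 3.7
eef_pos: [538.8, -184.7, 35.3]
eef_rot: [0.863, 1.566, -0.605]
wrist_force: [-1.1, 0.5, 7.0]
finger_gap: 9.7
turn [ 0.0007  0.001  -0.0012] deg 0 shift [ 0.0029 -0.3293 -0.0015]
turn [-0.9993  0.0019  0.0016] deg 180 shift [ 0.0029 -0.3293 -0.0015]
t 3.7 pos [ 538.8 -184.7   35.3] jaw 5.9 j6 -0.5 gap 9.7 F [-1.1  0.5  7. ]
```

Gripped at 9.7 mm, which matches the 10 mm bar. Pulling 95 mm.

```bash

python3 -m handwheel '[[0,0,0,0,-0.04,0,0],[0,0,0,0,-0.08,0,0],[0,0,0,0,-0.12,0,0],[0,0,0,0,-0.16,0,0],[0,0,0,0,-0.2,0,0],[0,0,0,0,-0.24,0,0],[0,0,0,0,-0.28,0,0],[0,0,0,0,-0.3,0,0],[0,0,0,0,-0.31,0,0],[0,0,0,0,-0.316,0,0],[0,0,0,0,-0.316,0,0],[0,0,0,0,-0.316,0,0]]' 20
python3 - <<'E'
from h import *
go(538-95*.995,-184.5-95*.101,34,5.8)
E
```

```text
clock: 5.2
eef_pos: [448.4, -194.4, 35.4]
eef_rot: [1.173, 1.556, -0.295]
wrist_force: [40.3, 8.6, -20.7]
finger_gap: 22.0
turn [ 0.0005  0.0018 -0.0044] deg 1 shift [ 0.0044 -0.0165 -0.0026]
turn [-0.9995  0.0069  0.0029] deg 180 shift [ 0.0044 -0.0165 -0.0026]
t 5.2 pos [ 448.4 -194.4   35.4] jaw 5.9 j6 -0.59 gap 22.0 F [ 40.3   8.6 -20.7]
```

At 91 mm of travel the force rose to 40 N and the fingers were forced apart, which suggests the stop. I'll ease back, open, rise and look.

```bash

python3 -m handwheel '[[0,0,0,0,0.02,0,0.3],[0,0,0,0,0.02,0,0.3],[0,0,0,0,0.02,0,0.33],[0,0,0,0,0.02,0,0.33]]' 20
python3 - <<'E'
from h import *
go(448,-194,34,5.8)
s=camera("scene"); crop("scene",s,290,200,200,140,4,"pics/e2.png")
E
```

```text
clock: 5.7
eef_pos: [454.0, -193.8, 35.4]
eef_rot: [1.169, 1.556, -0.3]
wrist_force: [0.0, 0.2, -0.0]
finger_gap: 31.2
turn [ 0.0004  0.0018 -0.0042] deg 1 shift [ 0.0043 -0.02   -0.0016]
turn [-0.9995  0.0066  0.0028] deg 180 shift [ 0.0043 -0.02   -0.0016]
t 5.7 pos [ 454.  -193.8   35.4] jaw 5.9 j6 -0.58 gap 31.2 F [ 0.   0.2 -0. ]
crop origin 190 130 scale 4
```

View pics/e2.png

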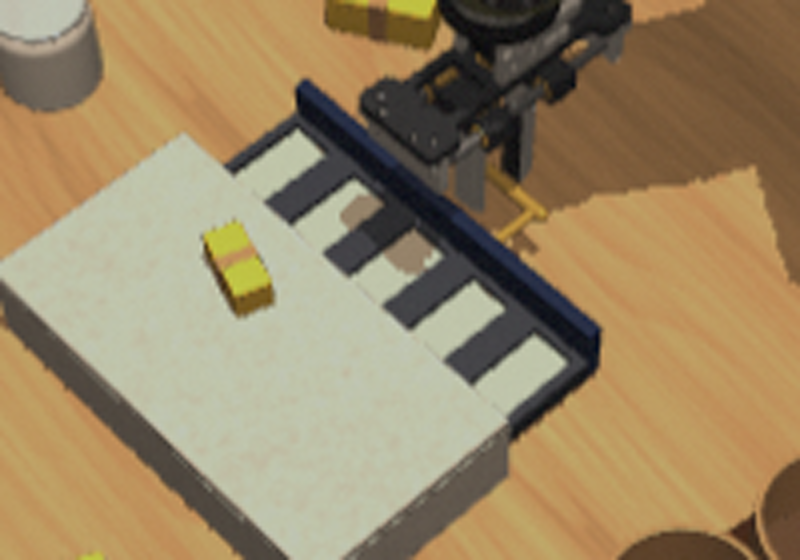

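```bash

python3 -m handwheel '[[0,0,0,-0.1,0,0,0.4],[0,0,0,-0.3,0,0,0.4],[0,0,0,-0.5,0,0,0.4],[0,0,0,-0.55,-0.2,-0.2,0.4],[0,0,0,-0.55,-0.3,-0.5,0.4],[0,0,0,-0.55,-0.3,-0.7,0.4],[0,0,0,-0.55,-0.3,-0.8,0.4],[0,0,0,-0.55,-0.3,-0.8,0.4]]' 20
python3 - <<'E'
from h import *
go(448,-194,34,5.8)
s=camera("top"); cv2.imwrite("pics/f0.png",s[:,:,::-1]); crop("top",s,380,240,130,130,6,"pics/f1.png")
E
```

```text
clock: 6.75
eef_pos: [336.6, 38.7, 198.1]
eef_rot: [1.195, 1.555, -0.27]
wrist_force: [0.4, 0.3, 0.6]
finger_gap: 37.7
turn [ 0.0015  0.0018 -0.0046] deg 1 shift [0.5555 0.2792 0.8073]
turn [-0.9985  0.0072  0.0028] deg 180 shift [0.5555 0.2792 0.8073]
t 6.75 pos [336.6  38.7 198.1] jaw 6.1 j6 -0.1 gap 37.7 F [0.4 0.3 0.6]
crop origin 315 175 scale 6
```

View pics/f1.png

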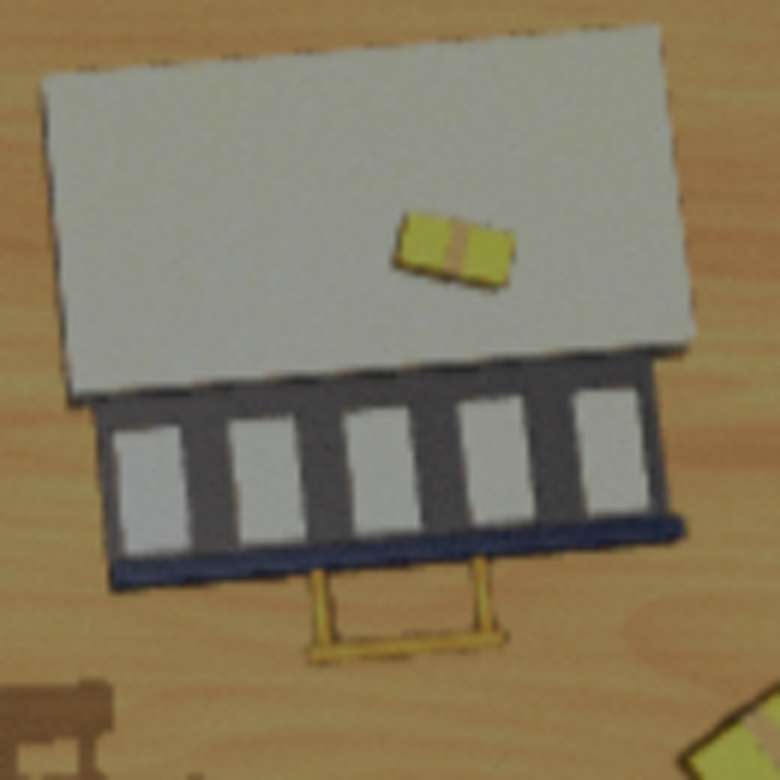

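Fully open, with five pockets visible at crop positions (153,490), (267,480), (382,470), (495,460) and (610,452). Measuring them now.

```bash
cat > pk.py <<'E'
from h import *
def pockets(t,verbose=True):
    h=cv2.cvtColor(t,cv2.COLOR_RGB2HSV); m=cv2.inRange(h,np.array((0,0,105)),np.array((179,60,255)))
    out=[]
    n,l,st,ce=cv2.connectedComponentsWithStats(m[235:275,325:432])
    for i in range(1,n):
        if 120<st[i,4]<400:
            pts=np.argwhere(l==i)[:,::-1]+[325,235]
            W=np.array([onz("top",p,22)[:2] for p in pts],np.float32); r=cv2.minAreaRect(W); out.append((r[0],W.mean(0),sorted(r[1])))
    return sorted(out,key=lambda o:-o[1][1])
E
python3 - <<'E'
from pk import *
t=cv2.imread("pics/f0.png")[:,:,::-1]
for o in pockets(t): print(np.round(o[0],1),o[1].round(1),np.round(o[2],1))
e=[onz("top",[315+(x+.5)/6-.5,175+(y+.5)/6-.5],45)[:2] for x,y in((308,655),(505,637))]; print(e,np.mean(e,0))
blob(t,*BAR["yellow"],TB["yellow"],96,"top")
E
```

```text
[534. -69.] [533.4 -69. ] [34.4 61.5]
[ 591.5 -115.9] [594.7 -92.4] [ 15.3 179.1]
[ 539.6 -126.9] [ 539.5 -126.6] [33.1 61.6]
[ 545.6 -184.5] [ 545.3 -184.5] [32.4 62. ]
[ 551.6 -242.4] [ 551.6 -242.5] [32.  61.5]
[ 557.2 -300. ] [ 557.3 -300. ] [31.9 61.4]
[array([ 451.67996166, -145.03643352]), array([ 461.9076996 , -241.79063087])] [ 456.79383063 -193.4135322 ]
top pix [390.7 216.2] xy [ 644.5 -209.7] size [24.4 50.8] yaw 78.6
```

By the pocket layout and the handle, the drawer is only about 82 mm out, so it needs roughly 13 mm more. I'll go back, grip harder and pull slower.

```bash
python3 -m handwheel '[[0,0,0,0,0.1,0.2,0.33],[0,0,0,0,0.18,0.4,0.33],[0,0,0,0,0.26,0.6,0.33],[0,0,0,0,0.308,0.8,0.33],[0,0,0,0.1,0.308,0.807,0.33],[0,0,0,0.25,0.308,0.807,0.33],[0,0,0,0.25,0.308,0.807,0.33]]' 40
python3 -c "
from h import *
go(456.8,-193.4,34,5.8)"
```

```text
clock: 7.68
eef_pos: [453.5, -192.7, 123.3]
eef_rot: [1.315, 1.561, -0.151]
wrist_force: [0.1, 0.1, 1.1]
finger_gap: 31.5
turn [ 0.001   0.0008 -0.003 ] deg 1 shift [0.2979 0.0078 0.0027]
turn [-0.999   0.0046  0.0012] deg 180 shift [0.2979 0.0078 0.0027]
t 7.67 pos [ 453.5 -192.7  123.3] jaw 6.0 j6 -0.58 gap 31.5 F [0.1 0.1 1.1]
```

```bash
python3 -m handwheel '[[0,0,-0.003,0.1,0.008,0.003,0.33],[0,0,-0.003,0.2,0.008,0.003,0.33],[0,0,-0.003,0.297,0.008,0.003,0.33],[0,0,-0.003,0.297,0.008,0.003,0.33],[0,0,-0.003,0.297,0.008,0.003,0.33],[0,0,-0.003,0.297,0.008,0.003,0.0],[0,0,-0.003,0.297,0.008,0.003,0],[0,0,-0.003,0.297,0.008,0.003,0],[0,0,-0.003,0.297,0.008,0.003,0]]' 40
python3 -c "
from h import *
go(443,-195,34,5.8)"
```

```text
clock: 8.8
eef_pos: [457.1, -193.6, 34.9]
eef_rot: [0.163, 1.568, -1.304]
wrist_force: [-2.1, 0.5, 5.8]
finger_gap: 8.8
turn [ 0.001   0.0009 -0.0001] deg 0 shift [ 0.0028 -0.0473 -0.0002]
turn [-9.99e-01  2.00e-04  1.40e-03] deg 180 shift [ 0.0028 -0.0473 -0.0002]
t 8.8 pos [ 457.1 -193.6   34.9] jaw 6.0 j6 -0.58 gap 8.8 F [-2.1  0.5  5.8]
```

```bash
python3 -m handwheel '[[0,0,0,0,-0.01,0,0],[0,0,0,0,-0.015,0,0],[0,0,0,0,-0.02,0,0]]' 40
python3 -c "
from h import *
go(443,-195,34,5.8)"; python3 -m handwheel '[[0,0,0,0,-0.008,0,0],[0,0,0,0,-0.016,0,0],[0,0,0,0,-0.016,0,0]]' 40
python3 -c "
from h import *
go(443,-195,34,5.8)"
```

```text
clock: 9.18
eef_pos: [454.9, -193.9, 35.1]
eef_rot: [1.128, 1.56, -0.339]
wrist_force: [41.0, 7.6, -27.9]
finger_gap: 8.8
turn [ 0.0008  0.0015 -0.0031] deg 1 shift [ 0.0032 -0.0398 -0.0005]
turn [-0.9992  0.0049  0.0023] deg 180 shift [ 0.0032 -0.0398 -0.0005]
t 9.18 pos [ 454.9 -193.9   35.1] jaw 5.9 j6 -0.58 gap 8.8 F [ 41.    7.6 -27.9]
clock: 9.55
eef_pos: [454.9, -193.9, 35.1]
eef_rot: [1.256, 1.548, -0.212]
wrist_force: [46.5, 7.8, -33.7]
finger_gap: 8.7
turn [ 0.0007  0.0022 -0.0068] deg 1 shift [ 0.003  -0.04   -0.0006]
turn [-0.9993  0.0107  0.0035] deg 180 shift [ 0.003  -0.04   -0.0006]
t 9.55 pos [ 454.9 -193.9   35.1] jaw 5.9 j6 -0.59 gap 8.7 F [ 46.5   7.8 -33.7]
```

Still blocked at 46 N with a firm grip, at handle x 455. The handle-to-carcass distance at the start was 53 mm rather than 40 mm, so the drawer began about 12 mm open. Adding the 84 mm of travel gives about 96 mm, so this is the stop. Now releasing.

```bash
python3 -m handwheel '[[0,0,0.0,0,0.0,0,0],[0,0,0,0,0.0,0,0.25],[0,0,0,0,0,0,0.25],[0,0,0,-0.2,0,0,0.4],[0,0,0,-0.4,0,0,0.5],[0,0,0,-0.5,0,0,0.5],[0,0,0,-0.5,0,0,0.5]]' 20
python3 -c "
from h import *
go(644.5,-209.7,150,78.6+90)"
```

```text
clock: 10.42
eef_pos: [452.1, -193.6, 187.0]
eef_rot: [1.213, 1.545, -0.254]
wrist_force: [-0.5, -0.5, -1.8]
finger_gap: 47.0
turn [-0.9038  0.0116  0.0024] deg 163 shift [0.1399 0.6293 0.1182]
turn [ 0.0962  0.0017 -0.0081] deg 17 shift [0.1399 0.6293 0.1182]
t 10.43 pos [ 452.1 -193.6  187. ] jaw 5.9 j6 -0.59 gap 47.0 F [-0.5 -0.5 -1.8]
```

```bash
python3 -m handwheel '[[0.04,0,0,0.0,0.15,0.05,0.5],[0.096,0,-0.008,0.0,0.3,0.1,0.5],[0.096,0,-0.008,0.0,0.45,0.118,0.5],[0.096,0.002,-0.008,0.05,0.63,0.118,0.5],[0.096,0.002,-0.008,0.14,0.63,0.118,0.5],[0.096,0.002,-0.008,0.14,0.63,0.118,0.5],[0.096,0.002,-0.008,0.14,0.63,0.118,0.5]]' 25
python3 -c "
from h import *
s=camera('scene'); crop('scene',s,255,190,100,80,6,'pics/g1.png')
go(644.5,-209.7,86,78.6+90)"
```

```text
clock: 11.3
eef_pos: [644.4, -209.9, 150.4]
eef_rot: [2.9, 1.57, 1.131]
wrist_force: [-1.0, 0.2, 0.9]
finger_gap: 47.3
crop origin 205 150 scale 6
turn [-1.e+00  8.e-04 -4.e-04] deg 180 shift [ 0.217  -0.0008 -0.0007]
turn [ 0.     -0.0002 -0.0005] deg 0 shift [ 0.217  -0.0008 -0.0007]
t 11.35 pos [ 644.6 -210.   151.1] jaw -11.4 j6 -0.17 gap 46.8 F [-0.9 -0.2  1.2]
```

View pics/g1.png

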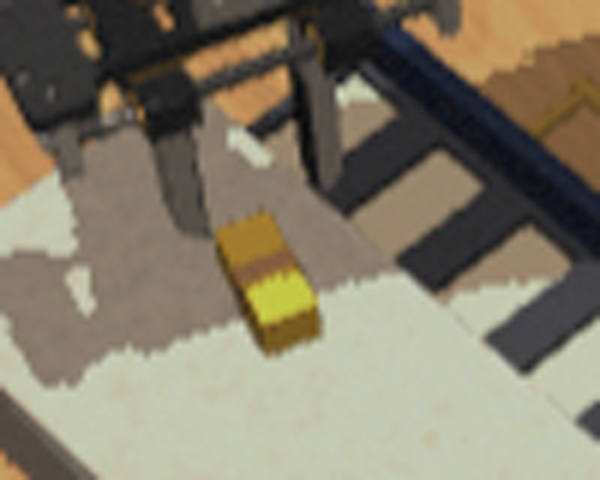

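The fingers straddle the yellow bar, with the bar at about (268,280) in the crop. I'll descend, grip and lift.

```bash
python3 -m handwheel '[[0,0,0,0.1,0,0,0.5],[0,0,0,0.2,0,0,0.5],[0,0,0,0.217,0,0,0.5],[0,0,0,0.217,0,0,0.5],[0,0,0,0.217,0,0,0.0],[0,0,0,0.217,0,0,0.0],[0,0,0,0.217,0,0,0.0],[0,0,0,0.217,0,0,0.0],[0,0,0,0.1,0,0,0],[0,0,0,0,0,0,0],[0,0,0,0,0,0,0]]' 25
python3 -c "
from h import *
go(557.2,-300,150,95.8)"
```

```text
clock: 12.72
eef_pos: [645.4, -210.3, 153.3]
eef_rot: [1.585, 1.565, -0.184]
wrist_force: [0.6, -0.2, -0.9]
finger_gap: 26.0
turn [-0.5955  0.0016 -0.0012] deg 107 shift [ 0.0098 -0.2291  0.3512]
turn [ 0.4044 -0.0011 -0.0015] deg 73 shift [ 0.0098 -0.2291  0.3512]
t 12.72 pos [ 645.4 -210.3  153.3] jaw -11.4 j6 -0.17 gap 26.0 F [ 0.6 -0.2 -0.9]
```

Gripped: the gap reads 26.0 mm. Moving to pocket 4.

```bash
python3 -m handwheel '[[0.06,0,0,0,-0.04,0.06,0],[0.12,0,0,0,-0.08,0.12,0],[0.18,0,0,0,-0.12,0.18,0],[0.24,0,0,0,-0.16,0.24,0],[0.3,0,0,0,-0.2,0.3,0],[0.36,0,0,0,-0.229,0.351,0],[0.404,0,0,0,-0.229,0.351,0],[0.404,-0.001,-0.001,0.1,-0.229,0.351,0],[0.404,-0.001,-0.001,0.16,-0.229,0.351,0],[0.404,-0.001,-0.001,0.16,-0.229,0.351,0]]' 25
python3 -c "
from h import *
s=camera('scene'); cv2.imwrite('pics/g2f.png',s[:,:,::-1]);crop('scene',s,260,160,100,80,6,'pics/g2.png')
go(557.2,-300,42,95.8)"
```

```text
clock: 13.98
eef_pos: [556.7, -299.5, 102.8]
eef_rot: [-0.627, 1.569, 2.618]
wrist_force: [0.8, -0.3, -1.1]
finger_gap: 25.8
crop origin 210 120 scale 6
turn [-9.995e-01  1.000e-04 -0.000e+00] deg 180 shift [0.2079 0.0005 0.0004]
turn [ 0.0005 -0.     -0.    ] deg 0 shift [0.2079 0.0005 0.0004]
t 14.03 pos [ 557.3 -299.8  104.4] jaw -84.1 j6 0.92 gap 25.9 F [ 0.2  0.1 -0.7]
```

View pics/g2.png

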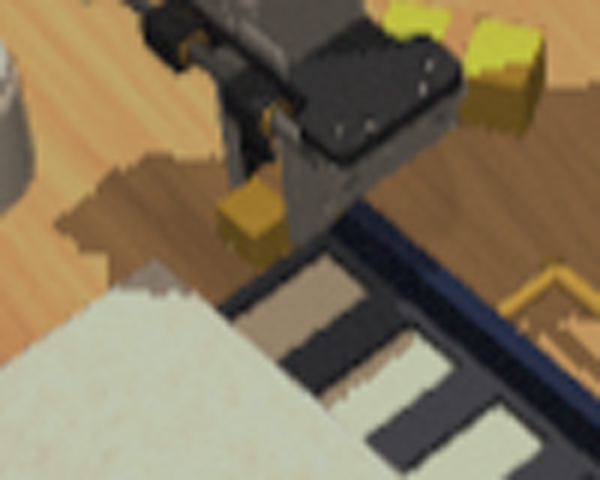

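```bash
python3 -m handwheel '[[0,0,0,0.08,0,0,0],[0,0,0,0.15,0,0,0],[0,0,0,0.19,0,0,0],[0,0,0,0.212,0,0,0],[0,0,0,0.212,0,0,0],[0,0,0,0.212,0,0,0]]' 25
python3 -c "
from h import *
go(557.2,-300,40,95.8)"
```

```text
clock: 14.78
eef_pos: [557.7, -300.0, 41.5]
eef_rot: [2.457, 1.57, -0.581]
wrist_force: [-0.2, 0.6, 0.5]
finger_gap: 25.5
turn [-9.994e-01  4.000e-04 -5.000e-04] deg 180 shift [ 0.0051 -0.0002  0.0015]
turn [ 0.0006 -0.0003 -0.0002] deg 0 shift [ 0.0051 -0.0002  0.0015]
t 14.78 pos [ 557.7 -300.    41.5] jaw -84.1 j6 0.92 gap 25.5 F [-0.2  0.6  0.5]
```

```bash
python3 -m handwheel '[[0,0,0,0.004,0,0,0],[0,0,0,0.004,0,0,0.37],[0,0,0,0.004,0,0,0.37],[0,0,0,0.004,0,0,0.37],[0,0,0,-0.1,0,0,0.38],[0,0,0,-0.3,0,0,0.4],[0,0,0,-0.5,0,0,0.5],[0,0,0,-0.5,0,0,0.5]]' 25
python3 -c "
from h import *
go(471.7,156.3,180,32.6+90)"
```

```text
clock: 15.78
eef_pos: [559.0, -300.8, 196.9]
eef_rot: [2.489, 1.561, -0.549]
wrist_force: [0.4, -0.3, 0.0]
finger_gap: 46.8
turn [ 0.8517 -0.0034  0.0028] deg 153 shift [ 0.0461 -1.5457  0.133 ]
turn [-0.1483 -0.002  -0.0025] deg 27 shift [ 0.0461 -1.5457  0.133 ]
t 15.78 pos [ 559.  -300.8  196.9] jaw -84.1 j6 0.92 gap 46.8 F [ 0.4 -0.3  0. ]
```

```bash
python3 -m handwheel '[[-0.05,0,0,0,-0.2,0.02,0.5],[-0.1,0,0,0,-0.4,0.04,0.5],[-0.148,0,0,0,-0.6,0.06,0.5],[-0.148,0,0,0,-0.8,0.08,0.5],[-0.148,-0.002,-0.002,0,-1,0.1,0.5],[-0.148,-0.002,-0.002,0,-1,0.1,0.5],[-0.148,-0.002,-0.002,0,-1,0.1,0.5],[-0.148,-0.002,-0.002,0,-1,0.1,0.5]]' 25
python3 -c "
from h import *
s=camera('top'); crop('top',s,380,240,130,130,6,'pics/h1.png')
go(471.7,156.3,150,32.6+90)"
```

```text
clock: 16.77
eef_pos: [498.4, -6.5, 194.5]
eef_rot: [1.038, 1.569, -1.537]
wrist_force: [0.5, -0.1, 0.6]
finger_gap: 46.8
crop origin 315 175 scale 6
turn [ 9.992e-01 -6.000e-04 -3.000e-04] deg 180 shift [ 0.1478 -0.5059 -0.2162]
turn [-0.0008  0.0002 -0.0004] deg 0 shift [ 0.1478 -0.5059 -0.2162]
t 16.82 pos [498.4  -6.5 194.6] jaw -57.6 j6 0.92 gap 46.7 F [-0.3 -0.3 -1.1]
```

View pics/h1.png

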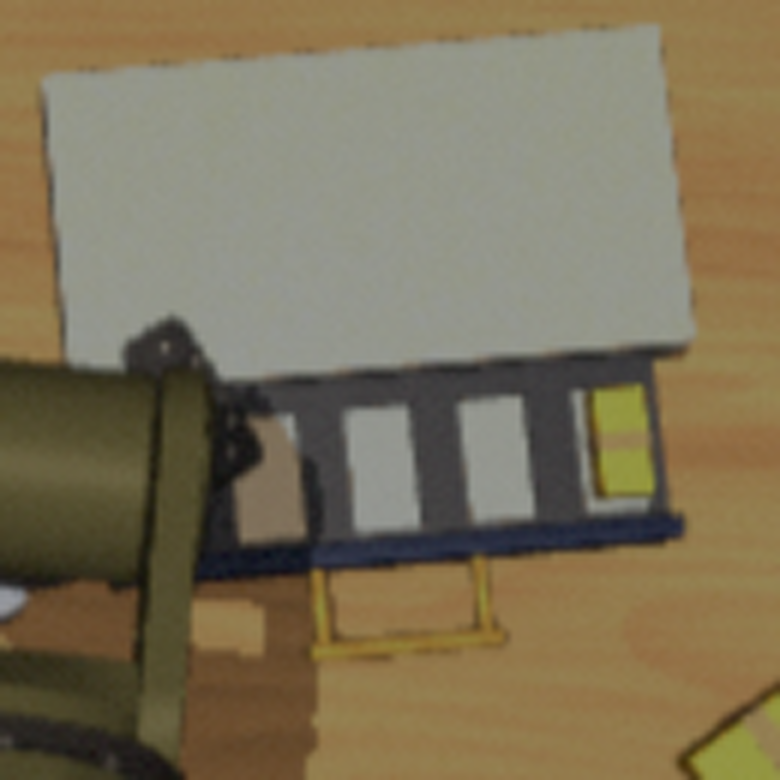

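Yellow seems to sit in pocket 4, with its top at about (622,440) in the crop. I'll measure it at z=48.

```bash
cat >> pk.py <<'E'
def inpocket(t,k):
    r=blob(t,*BAR[k],(325,228,435,275),48,"top")
E
python3 -c "
from pk import *
t=camera('top')
inpocket(t,'yellow')
s=camera('scene'); crop('scene',s,270,165,100,80,6,'pics/h2.png')"
```

```text
top pix [418.6 247.8] xy [ 560.5 -300.6] size [24.4 51.4] yaw 4.8
crop origin 220 125 scale 6
```

View pics/h2.png

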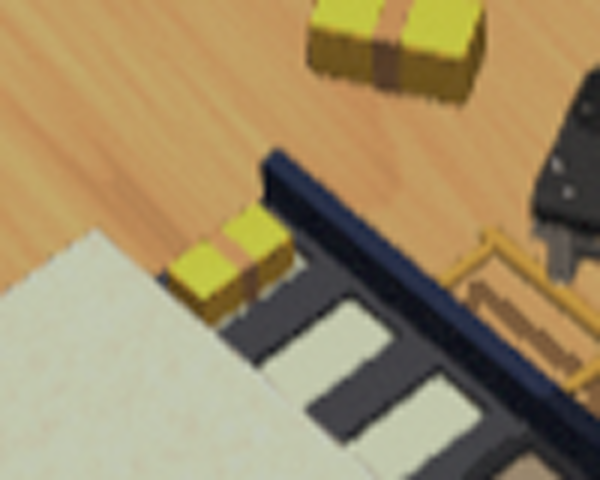

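Yellow lies flat in pocket 4, offset by about 3 mm. Next is green: I'll move over its tube.

```bash
python3 -m handwheel '[[0,0,0,0,-0.15,-0.07,0.46],[0,0,0,0,-0.3,-0.14,0.46],[0,0,0,0.05,-0.45,-0.2,0.46],[0,0,0,0.148,-0.506,-0.216,0.46],[0,0,0,0.148,-0.506,-0.216,0.46],[0,0,0,0.148,-0.506,-0.216,0.46]]' 25
python3 -c "
from h import *
s=camera('scene'); crop('scene',s,400,270,110,80,6,'pics/i1.png')
go(471.7,156.3,38,32.6+90)"
```

```text
clock: 17.68
eef_pos: [472.3, 155.7, 151.0]
eef_rot: [1.769, 1.569, -0.807]
wrist_force: [0.3, -0.1, 0.4]
finger_gap: 43.0
crop origin 345 230 scale 6
turn [ 9.988e-01 -9.000e-04  4.000e-04] deg 180 shift [ 0.3773 -0.0039  0.0011]
turn [-0.0012 -0.0003 -0.0006] deg 0 shift [ 0.3773 -0.0039  0.0011]
t 17.73 pos [472.4 155.6 151.2] jaw -57.6 j6 1.25 gap 43.2 F [0.  0.4 0.4]
```

View pics/i1.png

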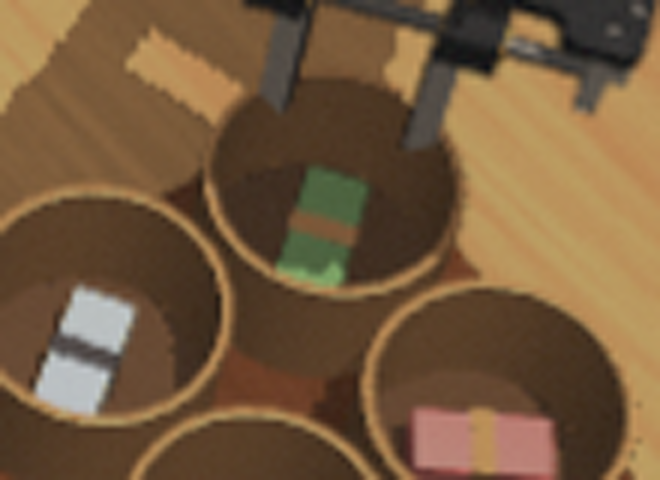

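Fingers are aligned with the green bar and inside the tube's mouth. Descending to grip.

```bash
python3 -m handwheel '[[0,0,0,0.1,-0.004,0.001,0.46],[0,0,0,0.2,-0.004,0.001,0.46],[0,0,0,0.3,-0.004,0.001,0.46],[0,0,0,0.376,-0.004,0.001,0.46],[0,0,0,0.376,-0.004,0.001,0.46],[0,0,0,0.376,-0.004,0.001,0],[0,0,0,0.376,-0.004,0.001,0],[0,0,0,0.376,-0.004,0.001,0],[0,0,0,0.376,-0.004,0.001,0]]' 25
python3 -c "
from h import *
go(471.7,156.3,38,32.6+90)"
```

```text
clock: 18.85
eef_pos: [472.4, 156.4, 39.6]
eef_rot: [2.349, 1.567, -0.227]
wrist_force: [-0.6, -1.2, 6.8]
finger_gap: 25.8
turn [ 0.9988 -0.0014  0.0013] deg 180 shift [ 0.0053 -0.001   0.0023]
turn [-0.0012 -0.0009 -0.0009] deg 0 shift [ 0.0053 -0.001   0.0023]
t 18.85 pos [472.4 156.4  39.6] jaw -57.6 j6 1.25 gap 25.8 F [-0.6 -1.2  6.8]
```

```bash
python3 -m handwheel '[[0,0,0,-0.1,0,0,0],[0,0,0,-0.2,0,0,0],[0,0,0,-0.35,0,0,0],[0,0,0,-0.42,0,0,0],[0,0,0,-0.42,0,0,0]]' 25
python3 -c "
from h import *
s=camera('scene'); crop('scene',s,400,270,130,100,6,'pics/i2.png')
go(551,-242.4,165,95.8)"
```

```text
clock: 19.48
eef_pos: [472.5, 156.7, 167.1]
eef_rot: [2.566, 1.564, -0.01]
wrist_force: [1.4, -0.6, -1.0]
finger_gap: 26.0
crop origin 335 220 scale 6
turn [-0.8523  0.0009 -0.0018] deg 153 shift [0.0042 1.2639 0.4899]
turn [ 0.1477 -0.0013 -0.0007] deg 27 shift [0.0042 1.2639 0.4899]
t 19.52 pos [472.  156.5 165.6] jaw -57.6 j6 1.25 gap 25.6 F [ 0.9  0.6 -1.1]
```

View pics/i2.png

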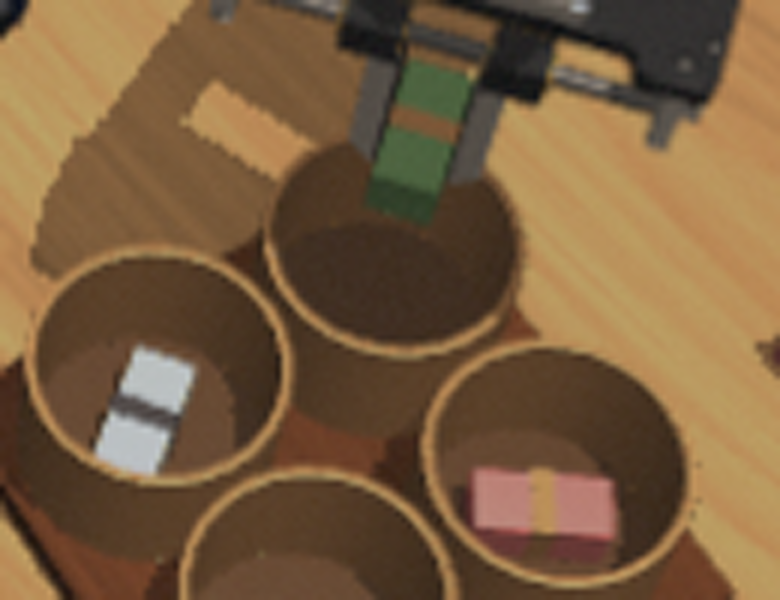

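Green is held level and its tube is empty. Carrying it to pocket 3.

```bash
python3 -m handwheel '[[0.03,0,0,0,0.15,0.05,0],[0.06,0,0,0,0.3,0.1,0],[0.09,0,0,0,0.45,0.16,0],[0.12,0,0,0,0.6,0.22,0],[0.148,0,0,0,0.75,0.28,0],[0.148,0,0,0,0.9,0.34,0],[0.148,0,0,0,1,0.39,0],[0.148,0,0,0,1,0.39,0],[0.148,0,0,0,1,0.39,0]]' 25
python3 -c "
from h import *
go(551,-242.4,120,95.8)"
```

```text
clock: 20.65
eef_pos: [533.5, -158.8, 165.1]
eef_rot: [3.061, 1.568, 0.02]
wrist_force: [-0.3, 0.6, -0.9]
finger_gap: 25.8
turn [ 9.998e-01 -1.000e-04  1.500e-03] deg 180 shift [ 0.1504  0.283  -0.0297]
turn [-0.0002 -0.0009 -0.0001] deg 0 shift [ 0.1504  0.283  -0.0297]
t 20.65 pos [ 533.5 -158.8  165.1] jaw -84.2 j6 1.11 gap 25.8 F [-0.3  0.6 -0.9]
```

```bash
python3 -m handwheel '[[0,0,0,0,0.15,-0.015,0],[0,0,0,0.05,0.283,-0.03,0],[0,0,0,0.15,0.283,-0.03,0],[0,0,0,0.15,0.283,-0.03,0],[0,0,0,0.15,0.283,-0.03,0],[0,0,0,0.15,0.283,-0.03,0]]' 25
python3 -c "
from h import *
s=camera('scene'); crop('scene',s,270,175,110,80,6,'pics/i3.png')
go(551,-242.4,41,95.8)"
```

```text
clock: 21.4
eef_pos: [551.6, -241.9, 121.5]
eef_rot: [2.882, 1.566, -0.158]
wrist_force: [0.4, 0.1, -1.4]
finger_gap: 26.0
crop origin 215 135 scale 6
turn [ 1.0e+00 -6.0e-04  2.2e-03] deg 180 shift [0.2678 0.0006 0.0031]
turn [-0.     -0.0014 -0.0004] deg 0 shift [0.2678 0.0006 0.0031]
t 21.45 pos [ 551.6 -242.1  121.3] jaw -84.2 j6 0.99 gap 25.5 F [-0.7  0.2 -1.3]
```

View pics/i3.png

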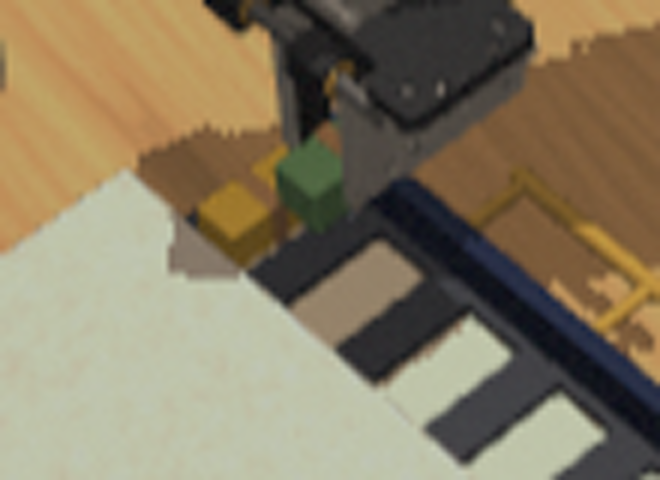

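```bash
python3 -m handwheel '[[0,-0.001,0,0.1,0,0.001,0],[0,-0.001,0,0.19,0,0.002,0],[0,-0.001,0,0.24,0.001,0.003,0],[0,-0.001,0,0.268,0.001,0.003,0],[0,-0.001,0,0.268,0.001,0.003,0],[0,-0.001,0,0.268,0.001,0.003,0],[0,-0.001,0,0.268,0.001,0.003,0]]' 25
python3 -c "
from h import *
go(551,-242.4,41,95.8)"
```

```text
clock: 22.32
eef_pos: [551.3, -242.7, 41.6]
eef_rot: [2.469, 1.568, -0.571]
wrist_force: [0.1, -0.2, -0.6]
finger_gap: 25.8
turn [ 1.0e+00 -9.0e-04  1.1e-03] deg 180 shift [ 0.0021 -0.001   0.001 ]
turn [-0.     -0.0007 -0.0005] deg 0 shift [ 0.0021 -0.001   0.001 ]
t 22.32 pos [ 551.3 -242.7   41.6] jaw -84.2 j6 0.99 gap 25.8 F [ 0.1 -0.2 -0.6]
```

```bash
python3 -m handwheel '[[0,0,0,0.001,0,0,0.37],[0,0,0,0.001,0,0,0.37],[0,0,0,0.001,0,0,0.37],[0,0,0,-0.1,0,0,0.38],[0,0,0,-0.3,0,0,0.4],[0,0,0,-0.45,0,0,0.46],[0,0,0,-0.45,-0.2,0,0.46],[0,0,0,-0.45,-0.4,0,0.46],[0,0,0,-0.45,-0.6,0,0.46],[0,0,0,-0.45,-0.8,0,0.46],[0,0,0,-0.45,-0.9,0,0.46],[0,0,0,-0.45,-0.9,0,0.46]]' 25
python3 -c "
from pk import *
t=camera('top'); crop('top',t,380,240,130,130,5,'pics/j1.png')
for k in('yellow','green'): inpocket(t,k)
for o in pockets(t): print(np.round(o[0],1),np.round(o[2],1))
for k in('white',): blob(t,*BAR[k],TB[k],48,'top')
go(582.2,139.4,150,120.2)"
```

```text
clock: 23.82
eef_pos: [523.6, 27.7, 176.3]
eef_rot: [2.523, 1.568, -0.514]
wrist_force: [0.0, 0.7, 0.1]
finger_gap: 43.5
crop origin 315 175 scale 5
top pix [418.5 248. ] xy [ 559.9 -300.7] size [26.2 52. ] yaw 8.0
top pix [399.2 250.3] xy [ 550.2 -243.7] size [23.9 54.5] yaw 5.3
[ 540.1 -129.5] [30.2 63.7]
[ 545.8 -184.4] [32.5 62.5]
top pix [267.6 233.7] xy [594.9 146.8] size [22.9 23.8] yaw 117.9
turn [ 8.649e-01 -1.100e-03  8.000e-04] deg 156 shift [ 0.0875 -0.3548 -0.2322]
turn [-0.1351 -0.0006 -0.0008] deg 24 shift [ 0.0875 -0.3548 -0.2322]
t 23.88 pos [523.8  26.4 176.3] jaw -84.1 j6 1.45 gap 43.2 F [ 0.2  0.2 -0. ]
```

View pics/j1.png

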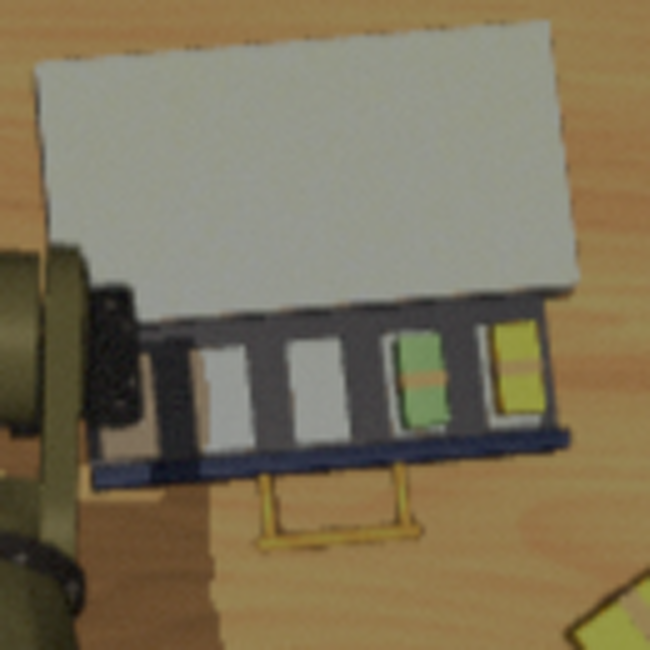

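Green is in pocket 3, within about 1.5 mm of centre. Next is white.

```bash
python3 -m handwheel '[[-0.05,0,0,0,-0.15,-0.1,0.46],[-0.1,0,0,0,-0.3,-0.2,0.46],[-0.135,0,0,0.02,-0.355,-0.232,0.46],[-0.135,0,0,0.087,-0.355,-0.232,0.46],[-0.135,0,0,0.087,-0.355,-0.232,0.46],[-0.135,0,0,0.087,-0.355,-0.232,0.46]]' 25
python3 -c "
from h import *
s=camera('scene'); crop('scene',s,360,290,110,80,6,'pics/k1.png')
go(582.2,139.4,38,120.2)"
```

```text
clock: 24.62
eef_pos: [582.6, 138.5, 150.9]
eef_rot: [2.161, 1.567, -0.455]
wrist_force: [0.2, 0.3, 0.1]
finger_gap: 43.3
crop origin 305 250 scale 6
turn [ 0.9995 -0.0016  0.0012] deg 180 shift [ 0.3769 -0.0039  0.001 ]
turn [-0.0005 -0.0008 -0.001 ] deg 0 shift [ 0.3769 -0.0039  0.001 ]
t 24.68 pos [582.6 138.7 151.1] jaw -59.9 j6 1.22 gap 43.3 F [-0.3  0.4 -0.1]
```

View pics/k1.png

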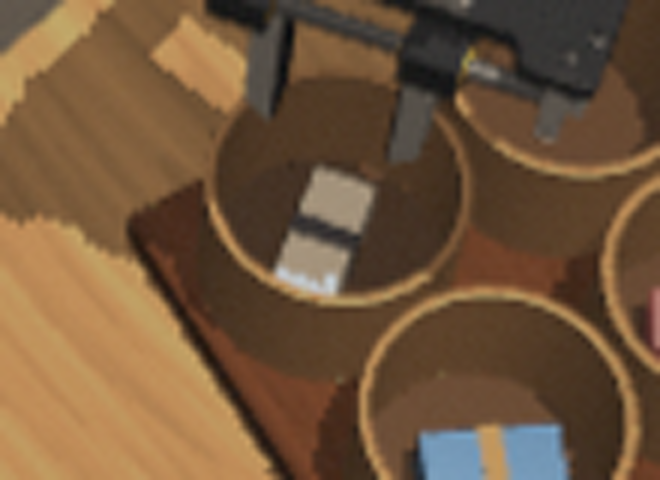

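Aligned with the white bar, inside the mouth. Descend, grip and lift.

```bash
python3 -m handwheel '[[0,0,0,0.1,-0.004,0.001,0.46],[0,0,0,0.2,-0.004,0.001,0.46],[0,0,0,0.3,-0.004,0.001,0.46],[0,0,0,0.376,-0.004,0.001,0.46],[0,0,0,0.376,-0.004,0.001,0.46],[0,0,0,0.376,-0.004,0.001,0],[0,0,0,0.376,-0.004,0.001,0],[0,0,0,0.376,-0.004,0.001,0],[0,0,0,0.376,-0.004,0.001,0]]' 25
python3 -m handwheel '[[0,0,0,-0.1,0,0,0],[0,0,0,-0.2,0,0,0],[0,0,0,-0.35,0,0,0],[0,0,0,-0.42,0,0,0],[0,0,0,-0.42,0,0,0]]' 25
python3 -c "
from h import *
s=camera('scene'); crop('scene',s,360,290,130,100,6,'pics/k2.png')
go(545,-184.4,165,95.8)"
```

```text
clock: 25.8
eef_pos: [582.9, 139.5, 39.6]
eef_rot: [2.402, 1.565, -0.214]
wrist_force: [-0.9, -0.0, 6.2]
finger_gap: 25.6
clock: 26.42
eef_pos: [582.7, 139.8, 167.4]
eef_rot: [2.542, 1.562, -0.073]
wrist_force: [-0.2, -0.1, -0.6]
finger_gap: 26.1
crop origin 295 240 scale 6
turn [-0.8649  0.0013 -0.0025] deg 156 shift [0.0026 0.8722 0.649 ]
turn [ 0.1351 -0.0018 -0.001 ] deg 24 shift [0.0026 0.8722 0.649 ]
t 26.48 pos [582.1 139.7 165.7] jaw -59.9 j6 1.22 gap 25.5 F [-0.2  0.2 -1.5]
```

View pics/k2.png

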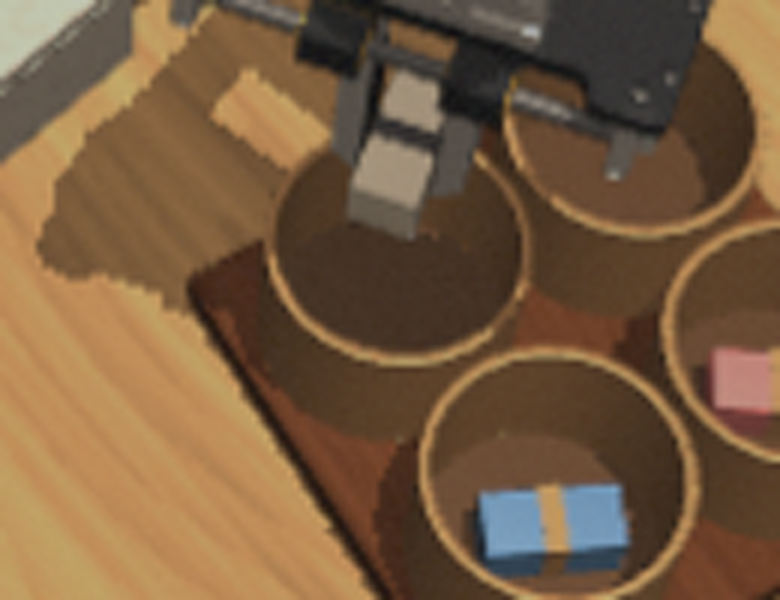

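White is held level. On to pocket 2.

```bash
python3 -m handwheel '[[0.03,0,0,0,0.12,0.09,0],[0.06,0,0,0,0.24,0.18,0],[0.09,0,0,0,0.36,0.27,0],[0.12,0,0,0,0.5,0.37,0],[0.135,0,0,0,0.62,0.46,0],[0.135,0,0,0,0.74,0.55,0],[0.135,-0.002,-0.001,0,0.872,0.649,0],[0.135,-0.002,-0.001,0,0.872,0.649,0],[0.135,-0.002,-0.001,0.15,0.872,0.649,0],[0.135,-0.002,-0.001,0.15,0.872,0.649,0],[0.135,-0.002,-0.001,0.15,0.872,0.649,0]]' 25
python3 -c "
from h import *
s=camera('scene'); crop('scene',s,280,195,110,80,6,'pics/k3.png')
go(545,-184.4,41,95.8)"
```

```text
clock: 27.85
eef_pos: [545.7, -183.9, 121.7]
eef_rot: [0.756, 1.571, -2.284]
wrist_force: [0.1, 0.4, 0.3]
finger_gap: 25.4
crop origin 225 155 scale 6
turn [-9.997e-01  4.000e-04 -4.000e-04] deg 180 shift [0.2706 0.0006 0.0033]
turn [ 0.0003 -0.0003 -0.0002] deg 0 shift [0.2706 0.0006 0.0033]
t 27.9 pos [ 545.9 -184.1  122.2] jaw -84.1 j6 1.08 gap 25.9 F [-0.5 -0.4  0.3]
```

View pics/k3.png

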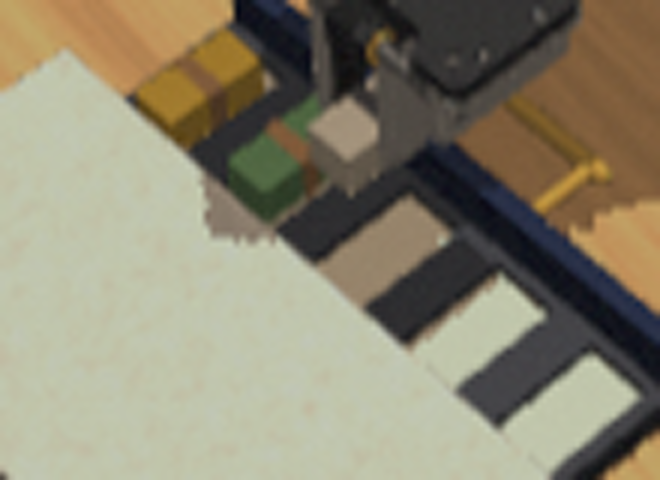

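```bash
python3 -m handwheel '[[0,0,0,0.1,0,0.001,0],[0,0,0,0.19,0,0.002,0],[0,0,0,0.24,0.001,0.003,0],[0,0,0,0.27,0.001,0.003,0],[0,0,0,0.27,0.001,0.003,0],[0,0,0,0.27,0.001,0.003,0],[0,0,0,0.27,0.001,0.003,0]]' 25
python3 -c "
from h import *
go(545,-184.4,41,95.8)"
```

```text
clock: 28.78
eef_pos: [545.4, -184.6, 41.8]
eef_rot: [2.532, 1.569, -0.507]
wrist_force: [-0.4, -0.4, 0.2]
finger_gap: 25.3
turn [-9.997e-01  6.000e-04 -9.000e-04] deg 180 shift [ 0.0028 -0.0009  0.0014]
turn [ 0.0003 -0.0006 -0.0004] deg 0 shift [ 0.0028 -0.0009  0.0014]
t 28.77 pos [ 545.4 -184.6   41.8] jaw -84.1 j6 1.08 gap 25.3 F [-0.4 -0.4  0.2]
```

```bash
python3 -m handwheel '[[0,0,0,0.001,0,0,0.37],[0,0,0,0.001,0,0,0.37],[0,0,0,0.001,0,0,0.37],[0,0,0,-0.1,0,0,0.38],[0,0,0,-0.3,0,0,0.4],[0,0,0,-0.45,0,0,0.46],[-0.05,0,0,-0.45,-0.2,0,0.46],[-0.1,0,0,-0.45,-0.4,0,0.46],[-0.15,0,0,-0.45,-0.6,0,0.46],[-0.2,0,0,-0.45,-0.8,0,0.46],[-0.25,0,0,-0.45,-0.9,0,0.46],[-0.3,0,0,-0.45,-0.9,0,0.46]]' 25
python3 -c "
from pk import *
t=camera('top'); crop('top',t,380,240,130,130,5,'pics/l1.png')
for k in('yellow','green'): inpocket(t,k)
go(592.9,248.1,160,57.2)"
```

```text
clock: 30.28
eef_pos: [517.3, 86.1, 176.6]
eef_rot: [1.671, 1.569, -0.418]
wrist_force: [-0.0, -0.7, 0.7]
finger_gap: 43.0
crop origin 315 175 scale 5
top pix [417.9 247.2] xy [ 561.2 -299.2] size [22.9 51.8] yaw 4.9
top pix [399.2 250.3] xy [ 551.4 -243.5] size [23.6 52.2] yaw 5.9
turn [-0.4805  0.0005 -0.0006] deg 86 shift [ 0.0554 -0.0463 -0.5967]
turn [ 5.195e-01 -6.000e-04 -5.000e-04] deg 94 shift [ 0.0554 -0.0463 -0.5967]
t 30.32 pos [517.4  85.2 176.6] jaw -29.3 j6 0.61 gap 43.3 F [-0.7 -0.5 -0.3]
```

View pics/l1.png

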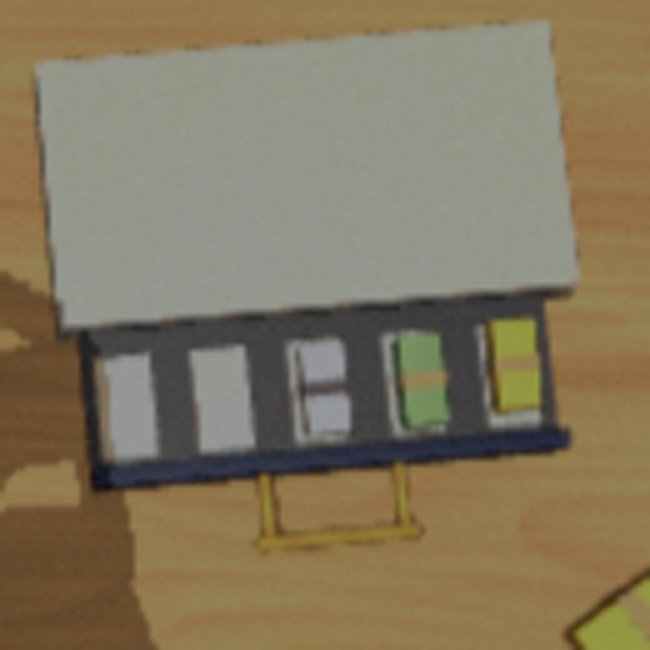

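White is in pocket 2. Yellow shifted slightly, so I'll recheck it at the end. Next is blue.

```bash
python3 -m handwheel '[[-0.055,0,0,0,-0.01,-0.1,0.46],[-0.11,0,0,0,-0.02,-0.2,0.46],[-0.165,0,0,0,-0.03,-0.3,0.46],[-0.22,0,0,0,-0.046,-0.4,0.46],[-0.275,0,0,0,-0.046,-0.5,0.46],[-0.33,0,0,0,-0.046,-0.597,0.46],[-0.385,0,0,0,-0.046,-0.597,0.46],[-0.44,0,0,0.055,-0.046,-0.597,0.46],[-0.48,0,0,0.055,-0.046,-0.597,0.46],[-0.48,0,0,0.055,-0.046,-0.597,0.46],[-0.48,0,0,0.055,-0.046,-0.597,0.46]]' 25
python3 -c "
from h import *
s=camera('scene'); crop('scene',s,390,310,110,90,6,'pics/m1.png')
go(592.9,248.1,38,57.2)"
```

```text
clock: 31.7
eef_pos: [593.2, 248.0, 160.2]
eef_rot: [0.194, 1.568, -0.385]
wrist_force: [-0.5, -0.1, -1.0]
finger_gap: 43.2
crop origin 335 265 scale 6
turn [-0.0016  0.0008 -0.0002] deg 0 shift [ 4.076e-01 -4.000e-04 -1.900e-03]
turn [ 9.984e-01 -3.000e-04 -1.200e-03] deg 180 shift [ 4.076e-01 -4.000e-04 -1.900e-03]
t 31.75 pos [593.2 248.  160.3] jaw 56.9 j6 -0.65 gap 43.0 F [ 0.9 -0.3 -1.1]
```

View pics/m1.png

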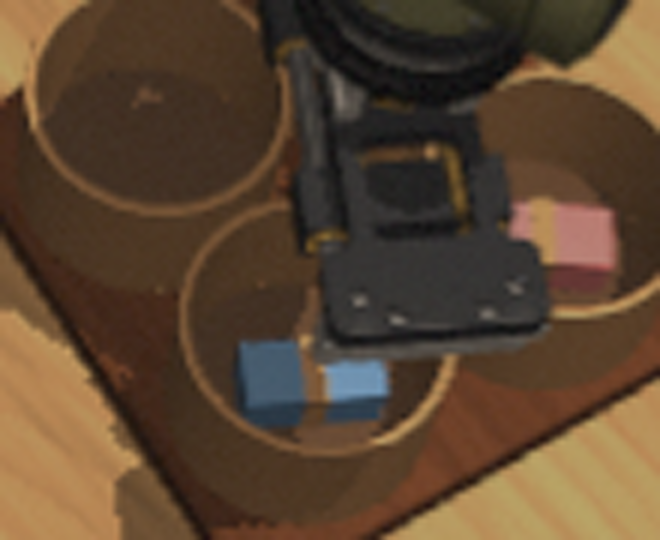

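The fingers are hidden behind the gripper body here, so I'm relying on the measured pose, which has been good so far. I'll descend in stages.

```bash
python3 -m handwheel '[[0,0,0,0.1,0,-0.001,0.46],[0,0,0,0.2,0,-0.002,0.46],[0,0,0,0.3,0,-0.002,0.46],[0,0,0,0.36,0,-0.002,0.46],[0,0,0,0.36,0,-0.002,0.46]]' 25
python3 -m handwheel '[[0,0,0,0.03,0,0,0.46],[0,0,0,0.046,0,0,0.46],[0,0,0,0.046,0,0,0.46],[0,0,0,0.046,0,0,0],[0,0,0,0.046,0,0,0],[0,0,0,0.046,0,0,0],[0,0,0,0.046,0,0,0]]' 25
python3 -m handwheel '[[0,0,0,-0.1,0,0,0],[0,0,0,-0.2,0,0,0],[0,0,0,-0.35,0,0,0],[0,0,0,-0.42,0,0,0],[0,0,0,-0.42,0,0,0]]' 25
python3 -c "
from h import *
s=camera('scene'); crop('scene',s,390,310,110,100,6,'pics/m2.png')
go(539.2,-126.9,165,95.8)"
```

```text
clock: 32.38
eef_pos: [592.5, 248.1, 51.4]
eef_rot: [-0.545, 1.569, -1.123]
wrist_force: [-0.5, 0.0, 0.5]
finger_gap: 43.4
clock: 33.25
eef_pos: [592.7, 248.1, 38.0]
eef_rot: [-0.207, 1.569, -0.786]
wrist_force: [-0.4, -0.1, 3.1]
finger_gap: 25.5
clock: 33.88
eef_pos: [593.0, 248.5, 165.3]
eef_rot: [0.459, 1.567, -0.119]
wrist_force: [-0.4, 0.0, -1.3]
finger_gap: 25.9
crop origin 335 260 scale 6
turn [-0.2163  0.0005  0.0003] deg 39 shift [-0.0033 -1.1442  0.535 ]
turn [ 7.837e-01  4.000e-04 -6.000e-04] deg 141 shift [-0.0033 -1.1442  0.535 ]
t 33.92 pos [592.5 248.3 163.6] jaw 56.9 j6 -0.65 gap 25.9 F [-0.3 -0.5 -1.1]
```

View pics/m2.png

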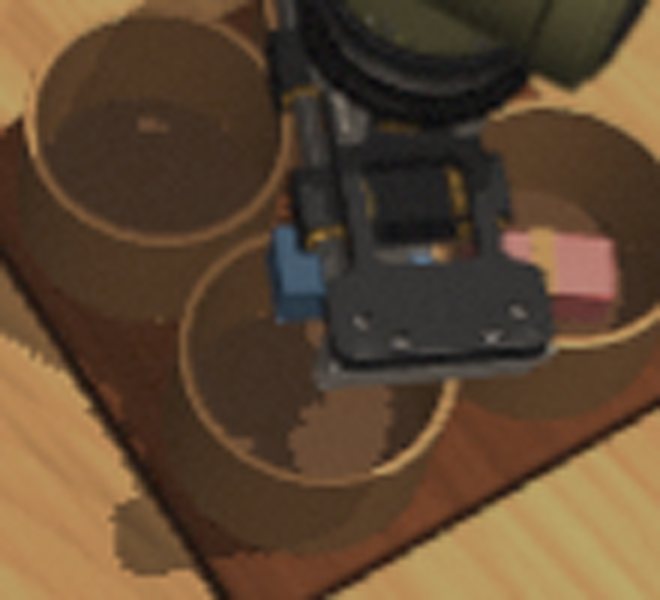

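Blue is held and its tube is empty. On to pocket 1.

```bash
python3 -m handwheel '[[-0.04,0,0,0,-0.12,0.06,0],[-0.08,0,0,0,-0.25,0.12,0],[-0.12,0,0,0,-0.38,0.18,0],[-0.16,0,0,0,-0.5,0.235,0],[-0.2,0,0,0,-0.62,0.29,0],[-0.216,0,0,0,-0.74,0.35,0],[-0.216,0,0,0,-0.86,0.41,0],[-0.216,0,0,0,-1,0.47,0],[-0.216,0,0,0,-1,0.47,0],[-0.216,0,0,0,-1,0.47,0]]' 25
python3 -c "
from h import *
go(539.2,-126.9,120,95.8)"
```

```text
clock: 35.17
eef_pos: [546.2, -79.6, 162.9]
eef_rot: [-2.08, 1.57, -1.98]
wrist_force: [-0.9, -0.6, -0.6]
finger_gap: 25.5
turn [-0.0004 -0.0001  0.0002] deg 0 shift [ 0.143  -0.1544 -0.039 ]
turn [9.996e-01 4.000e-04 2.000e-04] deg 180 shift [ 0.143  -0.1544 -0.039 ]
t 35.17 pos [546.2 -79.6 162.9] jaw 95.7 j6 -1.88 gap 25.5 F [-0.9 -0.6 -0.6]
```

```bash
python3 -m handwheel '[[0,0,0,0,-0.1,-0.02,0],[0,0,0,0.02,-0.154,-0.039,0],[0,0,0,0.143,-0.154,-0.039,0],[0,0,0,0.143,-0.154,-0.039,0],[0,0,0,0.143,-0.154,-0.039,0],[0,0,0,0.143,-0.154,-0.039,0]]' 25
python3 -c "
from h import *
s=camera('scene'); crop('scene',s,290,210,110,80,6,'pics/n1.png')
go(539.2,-126.9,41,95.8)"
```

```text
clock: 35.92
eef_pos: [539.7, -126.7, 121.2]
eef_rot: [-0.862, 1.569, -0.762]
wrist_force: [0.1, 1.2, 0.2]
finger_gap: 26.0
crop origin 235 170 scale 6
turn [-0.0003  0.0003  0.0004] deg 0 shift [ 0.2668 -0.0003 -0.0017]
turn [ 9.997e-01  7.000e-04 -5.000e-04] deg 180 shift [ 0.2668 -0.0003 -0.0017]
t 35.98 pos [ 539.6 -126.7  121. ] jaw 95.7 j6 -1.97 gap 25.8 F [ 0.5  0.6 -0.3]
```

View pics/n1.png

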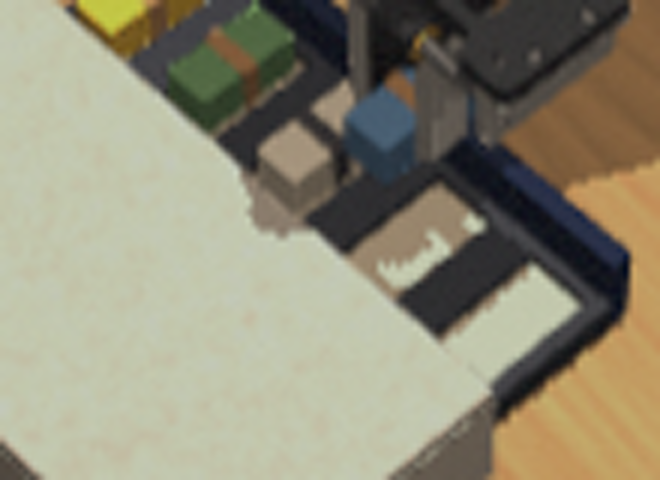

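```bash
python3 -m handwheel '[[0,0,0,0.1,0,0,0],[0,0,0,0.19,0,-0.001,0],[0,0,0,0.24,0,-0.002,0],[0,0,0,0.271,0,-0.002,0],[0,0,0,0.271,0,-0.002,0],[0,0,0,0.271,0,-0.002,0],[0,0,0,0.271,0,-0.002,0]]' 25
python3 -c "
from h import *
go(539.2,-126.9,40,95.8)"
```

```text
clock: 36.85
eef_pos: [539.5, -126.9, 40.4]
eef_rot: [-0.697, 1.568, -0.597]
wrist_force: [0.1, -0.5, -0.7]
finger_gap: 25.6
turn [-0.0003  0.0006  0.0005] deg 0 shift [ 0.0015  0.0002 -0.0009]
turn [ 9.997e-01  9.000e-04 -1.000e-03] deg 180 shift [ 0.0015  0.0002 -0.0009]
t 36.85 pos [ 539.5 -126.9   40.4] jaw 95.7 j6 -1.97 gap 25.6 F [ 0.1 -0.5 -0.7]
```

```bash
python3 -m handwheel '[[0,0,0,0.001,0,0,0.37],[0,0,0,0.001,0,0,0.37],[0,0,0,0.001,0,0,0.37],[0,0,0,-0.1,0,0,0.38],[0,0,0,-0.3,0,0,0.4],[0,0,0,-0.43,0,0,0.46],[0.05,0,0,-0.43,0.2,0,0.46],[0.1,0,0,-0.43,0.4,0,0.46],[0.15,0,0,-0.43,0.6,-0.05,0.46],[0.2,0,0,-0.43,0.8,-0.05,0.46],[0.27,0,0,-0.43,1,-0.05,0.46],[0.27,0,0,-0.43,1,-0.05,0.46]]' 25
python3 -c "
from pk import *
t=camera('top'); crop('top',t,380,240,130,130,5,'pics/o1.png')
for k in('yellow','green','blue'): inpocket(t,k)
for o in pockets(t): print(np.round(o[0],1),np.round(o[2],1))
go(485.8,262,160,46.7)"
```

```text
clock: 38.35
eef_pos: [493.5, 173.2, 168.9]
eef_rot: [0.244, 1.568, -0.504]
wrist_force: [0.4, -0.5, -0.2]
finger_gap: 43.2
crop origin 315 175 scale 5
top pix [417.8 247.2] xy [ 561.1 -297.9] size [25.5 51.8] yaw 4.9
top pix [399.2 250.3] xy [ 551.4 -243.6] size [23.9 52. ] yaw 5.3
top pix [376.4 263.5] xy [ 535.8 -184.7] size [ 72.4 276.4] yaw 95.8
[534.2 -68.7] [34.4 62. ]
[ 591.6 -117.4] [ 15.3 182.1]
[ 546.4 -184.7] [33.8 61.1]
turn [ 0.002   0.0008 -0.0001] deg 0 shift [ 0.029   0.2008 -0.2227]
turn [-9.98e-01  2.00e-04  1.20e-03] deg 180 shift [ 0.029   0.2008 -0.2227]
t 38.4 pos [493.7 172.4 168.8] jaw 47.1 j6 -0.55 gap 43.4 F [-0.1  0.   0.4]
```

View pics/o1.png

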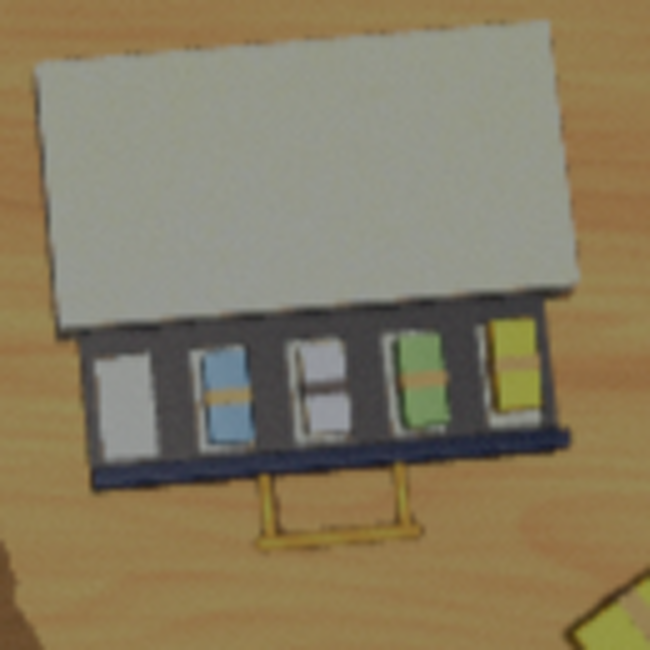

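Blue is in pocket 1. Next is pink, the smaller one, in the last tube.

```bash
python3 -m handwheel '[[0.002,0.001,0,0,0.1,-0.1,0.46],[0.002,0.001,0,0,0.2,-0.2,0.46],[0.002,0.001,0,0.029,0.201,-0.223,0.46],[0.002,0.001,0,0.029,0.201,-0.223,0.46],[0.002,0.001,0,0.029,0.201,-0.223,0.46]]' 25
python3 -c "
from h import *
s=camera('scene'); crop('scene',s,420,290,110,90,6,'pics/p1.png')
go(485.8,262,38,46.7)"
```

```text
clock: 39.02
eef_pos: [486.1, 261.0, 160.2]
eef_rot: [2.477, 1.57, 1.72]
wrist_force: [1.5, -0.0, -0.1]
finger_gap: 43.4
crop origin 365 245 scale 6
turn [-0.0004 -0.0001 -0.0002] deg 0 shift [ 0.4076  0.001  -0.0028]
turn [ 9.996e-01 -3.000e-04  2.000e-04] deg 180 shift [ 0.4076  0.001  -0.0028]
t 39.08 pos [486.2 261.1 160.3] jaw 46.6 j6 -0.39 gap 42.9 F [ 0.   0.6 -0.4]
```

View pics/p1.png

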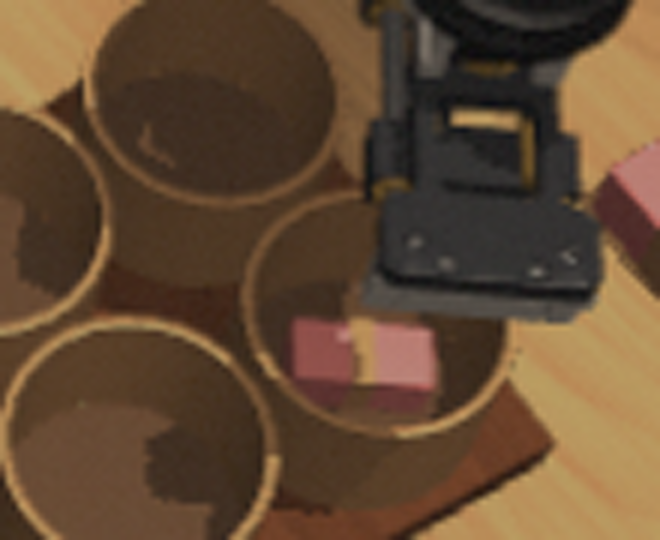

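```bash
python3 -m handwheel '[[0,0,0,0.1,0,-0.001,0.46],[0,0,0,0.2,0.001,-0.002,0.46],[0,0,0,0.3,0.001,-0.003,0.46],[0,0,0,0.36,0.001,-0.003,0.46],[0,0,0,0.36,0.001,-0.003,0.46]]' 25
python3 -m handwheel '[[0,0,0,0.03,0,0,0.46],[0,0,0,0.046,0,0,0.46],[0,0,0,0.046,0,0,0.46],[0,0,0,0.046,0,0,0],[0,0,0,0.046,0,0,0],[0,0,0,0.046,0,0,0],[0,0,0,0.046,0,0,0]]' 25
python3 -m handwheel '[[0,0,0,-0.1,0,0,0],[0,0,0,-0.2,0,0,0],[0,0,0,-0.35,0,0,0],[0,0,0,-0.42,0,0,0],[0,0,0,-0.42,0,0,0]]' 25
python3 -c "
from h import *
s=camera('scene'); crop('scene',s,420,290,110,100,6,'pics/p2.png')
go(533.5,-69,165,95.8)"
```

```text
clock: 39.7
eef_pos: [485.6, 261.5, 51.7]
eef_rot: [-2.506, 1.57, 3.02]
wrist_force: [0.0, 1.6, -0.4]
finger_gap: 43.5
clock: 40.58
eef_pos: [485.7, 261.6, 38.2]
eef_rot: [-2.844, 1.57, 2.681]
wrist_force: [-0.9, -0.0, 3.0]
finger_gap: 25.7
clock: 41.2
eef_pos: [486.3, 261.8, 165.3]
eef_rot: [1.517, 1.569, 0.76]
wrist_force: [-0.2, 0.6, -1.2]
finger_gap: 25.9
crop origin 365 240 scale 6
turn [-2.733e-01 -2.000e-04 -1.000e-04] deg 49 shift [-0.0045 -0.6912  0.8726]
turn [ 7.267e-01 -1.000e-04  3.000e-04] deg 131 shift [-0.0045 -0.6912  0.8726]
t 41.25 pos [485.7 261.5 163.8] jaw 46.6 j6 -0.39 gap 25.9 F [-0.1  0.1 -0.8]
```

View pics/p2.png

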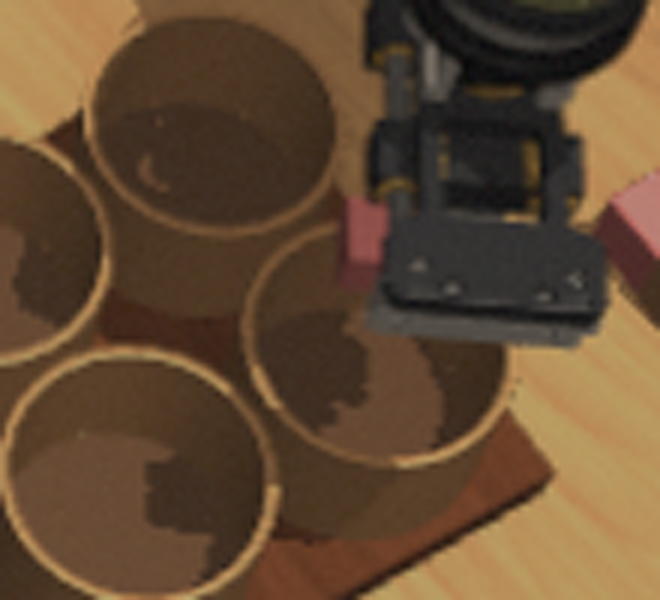

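Pink is held and all four tubes are empty. On to pocket 0.

```bash
python3 -m handwheel '[[-0.04,0,0,0,-0.08,0.1,0],[-0.08,0,0,0,-0.16,0.2,0],[-0.12,0,0,0,-0.24,0.3,0],[-0.16,0,0,0,-0.32,0.4,0],[-0.2,0,0,0,-0.4,0.5,0],[-0.24,0,0,0,-0.48,0.6,0],[-0.273,0,0,0,-0.56,0.7,0],[-0.273,0,0,0,-0.691,0.873,0],[-0.273,0,0,0,-0.691,0.873,0],[-0.273,0,0,0.14,-0.691,0.873,0],[-0.273,0,0,0.14,-0.691,0.873,0],[-0.273,0,0,0.14,-0.691,0.873,0]]' 25
python3 -c "
from h import *
s=camera('scene'); crop('scene',s,300,220,110,80,6,'pics/q1.png')
go(533.5,-69,40,95.8)"
```

```text
clock: 42.75
eef_pos: [533.8, -68.5, 122.3]
eef_rot: [2.334, 1.57, 2.435]
wrist_force: [0.4, 0.1, 0.3]
finger_gap: 25.9
crop origin 245 180 scale 6
turn [-0.0001  0.0002 -0.    ] deg 0 shift [ 0.276  -0.0012 -0.0023]
turn [ 9.999e-01 -1.000e-04 -3.000e-04] deg 180 shift [ 0.276  -0.0012 -0.0023]
t 42.8 pos [534.1 -68.6 122.8] jaw 95.8 j6 -1.87 gap 26.3 F [ 0.7  0.3 -0.7]
```

View pics/q1.png

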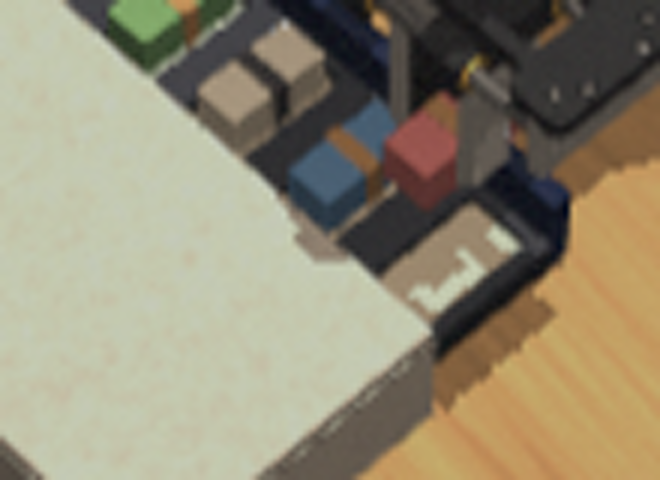

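```bash
python3 -m handwheel '[[0,0,0,0.1,0,0,0],[0,0,0,0.19,-0.001,-0.001,0],[0,0,0,0.24,-0.001,-0.002,0],[0,0,0,0.275,-0.001,-0.002,0],[0,0,0,0.275,-0.001,-0.002,0],[0,0,0,0.275,-0.001,-0.002,0],[0,0,0,0.275,-0.001,-0.002,0]]' 25
python3 -c "
from h import *
go(533.5,-69,40,95.8)"
```

```text
clock: 43.68
eef_pos: [533.9, -69.0, 41.0]
eef_rot: [-0.075, 1.569, 0.026]
wrist_force: [0.1, 0.3, -0.4]
finger_gap: 25.7
turn [-0.0001  0.0005  0.    ] deg 0 shift [ 0.0032  0.0002 -0.0014]
turn [ 9.999e-01  1.000e-04 -8.000e-04] deg 180 shift [ 0.0032  0.0002 -0.0014]
t 43.67 pos [533.9 -69.   41. ] jaw 95.8 j6 -1.87 gap 25.7 F [ 0.1  0.3 -0.4]
```

```bash
python3 -m handwheel '[[0,0,0,0.002,0,0,0.37],[0,0,0,0.002,0,0,0.37],[0,0,0,0.002,0,0,0.37],[0,0,0,-0.1,0,0,0.38],[0,0,0,-0.3,0,0,0.4],[0,0,0,-0.43,0,0,0.4],[0,0,0,-0.5,0.2,-0.2,0.4],[0,0,0,-0.5,0.4,-0.4,0.4],[0,0,0,-0.5,0.4,-0.6,0.4],[0,0,0,-0.5,0.4,-0.6,0.4]]' 25
python3 -c "
from pk import *
t=camera('top');s=camera('scene'); crop('top',t,380,240,130,130,5,'pics/r1.png'); crop('scene',s,285,200,140,110,5,'pics/r2.png')
for k in('yellow','green'): inpocket(t,k)
for k,b in(('pink',(330,235,350,270)),('blue',(350,235,372,270)),('white',(372,235,390,270))): print(k); blob(t,*BAR[k],b,48,'top')
go(533.5,-69,40,5.8)"
```

```text
clock: 44.92
eef_pos: [340.3, 32.9, 190.6]
eef_rot: [-0.073, 1.569, 0.029]
wrist_force: [0.4, 0.3, -0.3]
finger_gap: 37.5
crop origin 315 175 scale 5
crop origin 215 145 scale 5
top pix [417.9 247.2] xy [ 561.2 -299.2] size [22.9 51.8] yaw 4.9
top pix [399.2 250.3] xy [ 551.5 -243.3] size [23.3 51.9] yaw 5.9
pink
top pix [340.6 255.2] xy [533.2 -69.6] size [24.9 56.4] yaw 5.6
blue
top pix [360.4 260.3] xy [ 530.2 -128.2] size [62.  71.2] yaw 0.9
white
top pix [377.5 252.8] xy [ 544.2 -181.7] size [32.9 59.7] yaw 6.7
turn [ 0.5003  0.0008 -0.0007] deg 90 shift [ 0.5052 -0.4031  0.6041]
turn [-0.4997  0.0007  0.0008] deg 90 shift [ 0.5052 -0.4031  0.6041]
t 45.02 pos [340.5  32.8 191. ] jaw 95.8 j6 -1.68 gap 37.3 F [ 1.  -0.1  0.1]
```

View pics/r1.png

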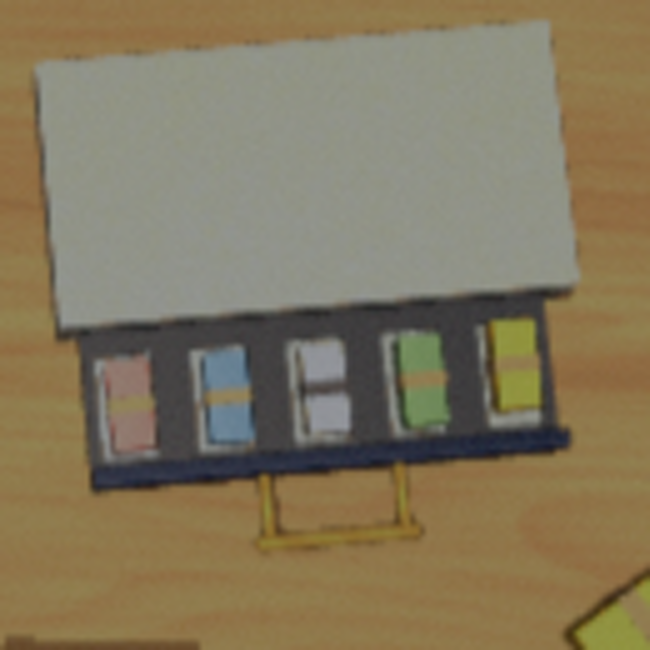

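View pics/r2.png

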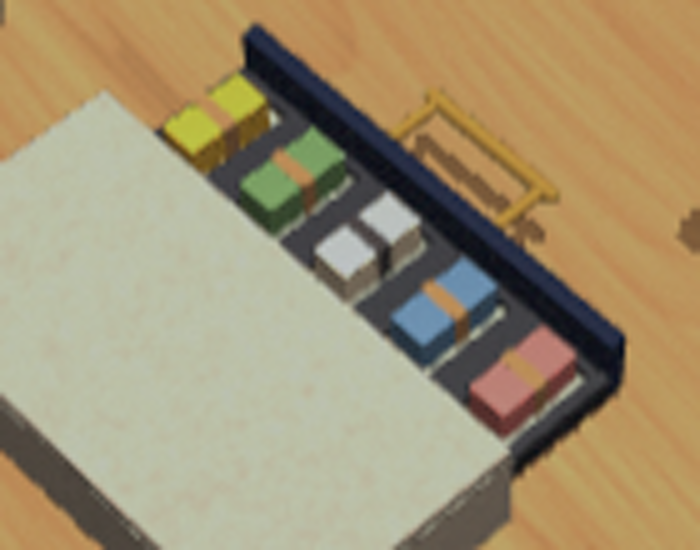

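Four bars look well seated. Yellow sits about 4 mm to the rear, at the edge of the pocket's play, so I'll check whether it lies flat.

```bash
python3 -c "
from pk import *
t=camera('top');s=camera('scene'); cv2.imwrite('pics/u_t.png',t[:,:,::-1]);cv2.imwrite('pics/u_s.png',s[:,:,::-1])
crop('top',t,408,250,44,36,16,'pics/u1.png'); crop('scene',s,264,173,50,40,14,'pics/u2.png')"
```

```text
crop origin 386 232 scale 16
crop origin 239 153 scale 14
```

View pics/u1.png

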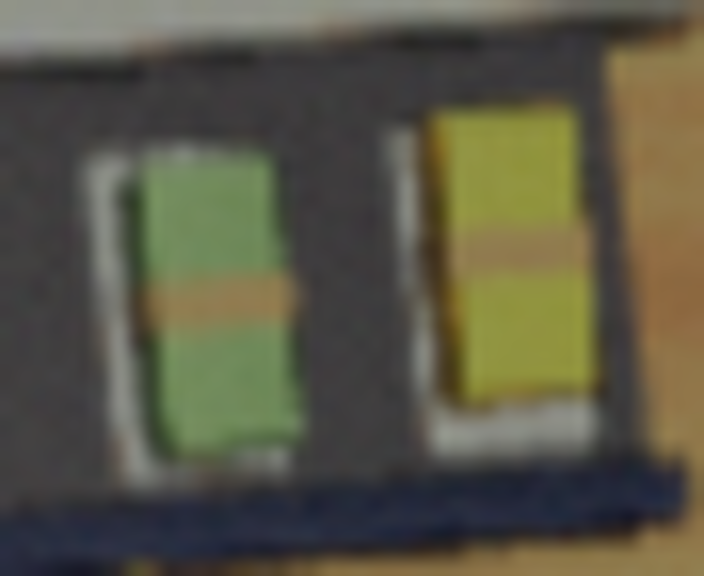

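View pics/u2.png

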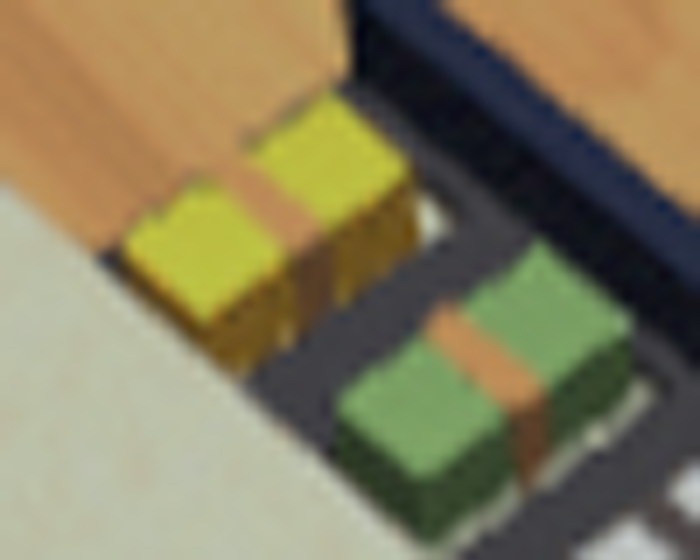

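```bash
python3 -c "
from h import *
def tri(a,b):
    p=[386+(a[0]+.5)/16-.5,232+(a[1]+.5)/16-.5]; q=[239+(b[0]+.5)/14-.5,153+(b[1]+.5)/14-.5]
    o1,d1=ray('top',p); o2,d2=ray('scene',q)
    k=np.linalg.lstsq(np.column_stack([d1,-d2]),o2-o1,rcond=None)[0]; A=o1+k[0]*d1;B=o2+k[1]*d2; return ((A+B)/2).round(1),np.linalg.norm(A-B).round(1)
for n,a,b in [('Y rear+',(440,110),(205,320)),('Y rear-',(578,105),(125,240)),('Y fr+',(468,400),(410,165)),('Y fr-',(597,390),(330,92)),('G rear+',(145,150),(425,475)),('G rear-',(272,150),(337,405)),('G fr+',(175,450),(633,322)),('G fr-',(300,440),(540,240))]: print(n,*tri(a,b))
"
```

```text
Y rear+ [ 586.2 -282.7   48.9] 4.9
Y rear- [ 587.3 -308.2   48.5] 5.8
Y fr+ [ 533.1 -288.3   48.2] 2.6
Y fr- [ 535.1 -312.    48.7] 3.0
G rear+ [ 576.7 -226.4   52.8] 6.8
G rear- [ 578.2 -251.4   48.8] 5.0
G fr+ [ 522.3 -233.3   47.8] 4.6
G fr- [ 525.1 -256.8   50.6] 2.1
```

Yellow's top corners all triangulate to 48–49 mm, so it lies flat on the pocket floor. All five bars are in. Now back to the handle to push the drawer shut.

```bash
python3 -c "
from h import *
go(455.5,-193.6,120,5.8)"
python3 -m handwheel '[[0.05,0,0,0,-0.1,0,0.33],[0.1,0,0,0,-0.2,0,0.33],[0.15,0,0,0,-0.3,0,0.33],[0.2,0,0,0,-0.4,0.05,0.33],[0.25,0,0,0,-0.5,0.1,0.33],[0.3,0,0,0,-0.6,0.15,0.33],[0.35,0,0,0,-0.7,0.2,0.33],[0.4,0,0,0,-0.78,0.3,0.33],[0.45,0,0,0,-0.78,0.3,0.33],[0.5,0.001,-0.001,0,-0.78,0.3,0.33],[0.5,0.001,-0.001,0,-0.78,0.3,0.33],[0.5,0.001,-0.001,0,-0.78,0.3,0.33]]' 20
python3 -c "
from h import *
go(455.5,-193.6,110,5.8)"
```

```text
turn [ 0.5     0.0009 -0.0007] deg 90 shift [ 0.2384 -0.7868  0.2965]
turn [-0.5     0.0007  0.0009] deg 90 shift [ 0.2384 -0.7868  0.2965]
t 45.12 pos [342.9  32.2 191.2] jaw 95.8 j6 -1.68 gap 37.4 F [ 0.5 -0.7  0.3]
clock: 46.62
eef_pos: [456.4, -191.8, 191.2]
eef_rot: [-1.424, 1.57, -2.89]
wrist_force: [-0.0, -0.7, -0.2]
finger_gap: 30.9
turn [0.0011 0.0001 0.0003] deg 0 shift [ 0.2707 -0.0032  0.0057]
turn [-9.989e-01 -5.000e-04  1.000e-04] deg 180 shift [ 0.2707 -0.0032  0.0057]
t 46.62 pos [ 456.4 -191.8  191.2] jaw 6.0 j6 -0.58 gap 30.9 F [-0.  -0.7 -0.2]
```

```bash
python3 -m handwheel '[[0,0,0,0.1,-0.002,0.005,0.33],[0,0,0,0.2,-0.002,0.005,0.33],[0,0,0,0.35,-0.002,0.005,0.33],[0,0,0,0.45,-0.002,0.005,0.33],[0,0,0,0.52,-0.002,0.005,0.33],[0,0,0,0.52,-0.002,0.005,0.33],[0,0,0,0.52,-0.002,0.005,0],[0,0,0,0.52,-0.002,0.005,0],[0,0,0,0.52,-0.002,0.005,0],[0,0,0,0.52,-0.002,0.005,0]]' 20
python3 -c "
from h import *
go(549.4,-184.3,35,5.8)"
```

```text
clock: 47.88
eef_pos: [456.2, -193.6, 36.0]
eef_rot: [0.081, 1.57, -1.385]
wrist_force: [-0.9, -0.0, 7.4]
finger_gap: 9.0
turn [ 0.0011  0.0003 -0.    ] deg 0 shift [0.0033 0.3123 0.0018]
turn [-9.989e-01  0.000e+00  4.000e-04] deg 180 shift [0.0033 0.3123 0.0018]
t 47.88 pos [ 456.2 -193.6   36. ] jaw 6.0 j6 -0.58 gap 9.0 F [-0.9 -0.   7.4]
```

Gripped, with a gap of 9 mm. Pushing in slowly.

```bash
python3 -m handwheel '[[0,0,0,0,0.015,0,0],[0,0,0,0,0.035,0,0],[0,0,0,0,0.055,0,0],[0,0,0,0,0.075,0,0],[0,0,0,0,0.095,0,0],[0,0,0,0,0.115,0,0],[0,0,0,0,0.135,0.001,0],[0,0,0,0,0.155,0.001,0],[0,0,0,0,0.175,0.001,0],[0,0,0,0,0.195,0.001,0],[0,0,0,0,0.215,0.001,0],[0,0,0,0,0.225,0.001,0]]' 20
python3 -c "
from h import *
s=camera('scene'); crop('scene',s,270,190,140,110,5,'pics/v1.png')
go(549.4,-184.3,35,5.8)"
```

```text
clock: 49.38
eef_pos: [523.7, -186.8, 36.0]
eef_rot: [0.264, 1.57, -1.202]
wrist_force: [-2.1, 1.7, 3.7]
finger_gap: 9.3
crop origin 200 135 scale 5
turn [ 0.0012  0.0003 -0.0002] deg 0 shift [0.0035 0.0853 0.0007]
turn [-9.988e-01  3.000e-04  5.000e-04] deg 180 shift [0.0035 0.0853 0.0007]
t 49.42 pos [ 523.9 -186.8   36. ] jaw 6.0 j6 -0.51 gap 9.1 F [1.4 0.3 3.6]
```

View pics/v1.png

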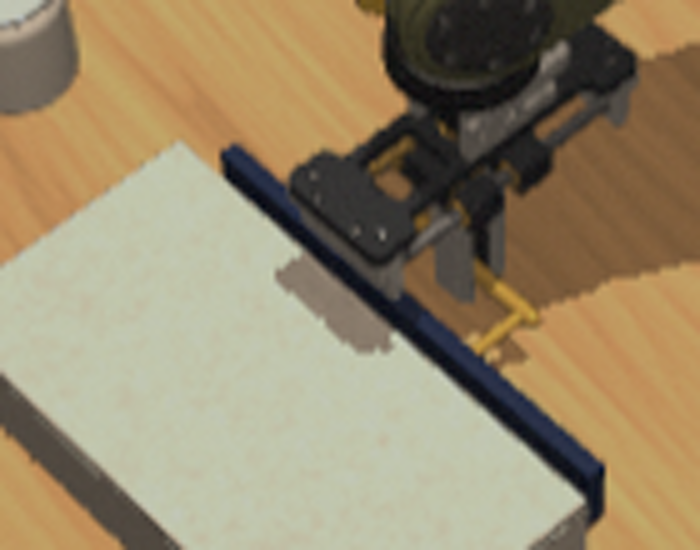

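```bash
python3 -m handwheel '[[0,0,0,0,0.015,0,0],[0,0,0,0,0.03,0,0],[0,0,0,0,0.045,0,0],[0,0,0,0,0.05,0,0],[0,0,0,0,0.05,0,0]]' 20
python3 -m handwheel '[[0,0,0,0,0.01,0,0],[0,0,0,0,0.02,0,0],[0,0,0,0,0.02,0,0]]' 20
python3 -m handwheel '[[0,0,0,0,0.01,0,0],[0,0,0,0,0.016,0,0],[0,0,0,0,0.016,0,0]]' 20
```

```text
clock: 50.05
eef_pos: [539.2, -185.2, 36.1]
eef_rot: [0.783, 1.569, -0.683]
wrist_force: [2.1, 0.1, 2.0]
finger_gap: 9.2
clock: 50.42
eef_pos: [545.5, -184.5, 36.1]
eef_rot: [0.925, 1.568, -0.541]
wrist_force: [1.6, 1.1, 0.6]
finger_gap: 9.1
clock: 50.8
eef_pos: [549.6, -184.1, 36.0]
eef_rot: [-0.145, 1.57, -1.611]
wrist_force: [-7.2, 0.2, 6.7]
finger_gap: 9.1
```

It went past 538.8, so the drawer did start about 12 mm open, and the force is now rising. A little further to confirm the stop.

```bash
python3 -m handwheel '[[0,0,0,0,0.004,0,0],[0,0,0,0,0.008,0,0],[0,0,0,0,0.008,0,0]]' 20
python3 -m handwheel '[[0,0,0,0,0.0,0,0],[0,0,0,0,0,0,0.25],[0,0,0,0,0,0,0.28],[0,0,0,0,0,0,0.28],[0,0,0,-0.1,0,0,0.28],[0,0,0,-0.3,0,0,0.28],[0,0,0,-0.5,0,0,0.4],[0,0,0,-0.5,-0.2,-0.2,0.4],[0,0,0,-0.5,-0.4,-0.4,0.4],[0,0,0,-0.5,-0.6,-0.6,0.4],[0,0,0,-0.5,-0.7,-0.8,0.4],[0,0,0,-0.5,-0.7,-0.8,0.4]]' 20
python3 -c "
from pk import *
t=camera('top');s=camera('scene'); cv2.imwrite('pics/w0.png',t[:,:,::-1]);cv2.imwrite('pics/w1.png',s[:,:,::-1]); crop('top',t,380,230,130,120,6,'pics/w2.png')
go(500,0,200,5.8)"
```

```text
clock: 51.18
eef_pos: [549.7, -184.1, 35.9]
eef_rot: [-1.61, 1.565, -3.076]
wrist_force: [-21.3, -1.5, 15.2]
finger_gap: 9.1
clock: 52.68
eef_pos: [320.1, 28.1, 187.2]
eef_rot: [-1.624, 1.565, -3.09]
wrist_force: [0.9, 1.0, 1.5]
finger_gap: 38.0
crop origin 315 170 scale 6
turn [ 0.0024 -0.0002  0.0016] deg 1 shift [-0.0453  0.5888  0.1636]
turn [-9.976e-01 -2.500e-03 -3.000e-04] deg 180 shift [-0.0453  0.5888  0.1636]
t 52.77 pos [319.   29.6 187.3] jaw 6.2 j6 -0.13 gap 37.8 F [ 0.8  0.7 -0.2]
```

View pics/w2.png

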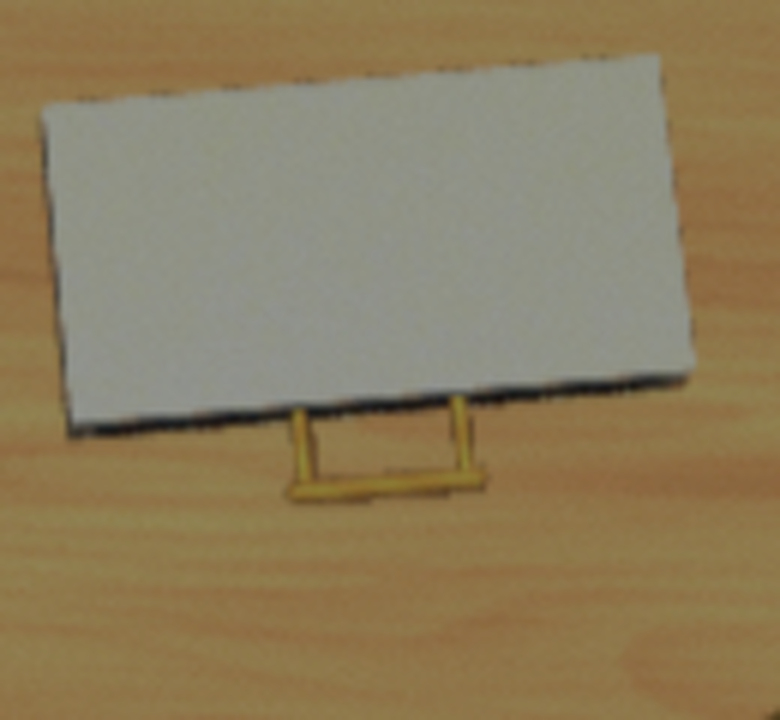

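View pics/w1.png

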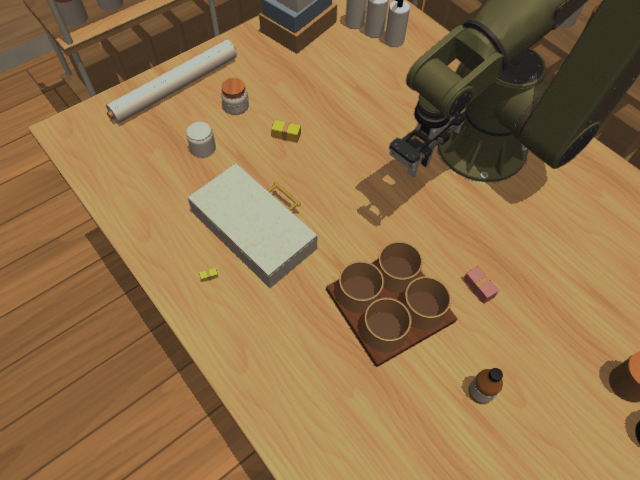

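The drawer is flush, with total stop-to-stop travel of about 95 mm. The tubes are empty, the bystanders stand where they were, and the arm is clear of everything. Handing in.

```bash
python3 -c "
from cell import order
print(order.sign_off())"
```

```text
the job is handed in; nothing more can be done
None
```

The job is handed in. I pulled the drawer out to its stop, laid all five bars in pockets of their own, and pushed the drawer fully shut. From pocket 0 to pocket 4 they are pink, blue, white, green and yellow. It took about 53 s of the 210 s allowed.

- **Drawer:** it met its stop at both ends, with about 95 mm between them. It looked flush in the last pictures. It had started about 12 mm open, so the first pull seemed to stop short; a second pull confirmed it was at the stop.
- **Bars before shutting:** pink was measured within about 1 mm of its pocket's centre and green about 1 mm off. Yellow was about 4 mm to the rear, against the pocket's end, but its top corners came out at 48–49 mm, so it lay flat.
- **Checks that failed:** the colour measurements of blue and white after placing were spoiled by the pocket floors and insert, so I judged those two by eye in both views. The two-camera check on green gave noisier heights, 48–53 mm. The bars cannot be seen with the drawer shut, so they were not checked again after it closed.
- **Everything else:** the tubes are empty. The bottle, tin, jar and look-alikes appear where they were, by eye, and the arm is clear.

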